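Clamp the plate with the hex key

TASK

Take the red T-handled hex key from the rack, find by light touch the hex socket of the brass cam, which can lie anywhere along the slot in the green clamp, and seat the key fully home in it. Turn the cam clockwise seen from above, regrasping as needed, right up to its end stop, so that the jaw pins the aluminium plate flush against the steel stop. Press and twist gently, leave the blue driver, the jar and the bottle where they are, and at the end let go of the key and leave it standing fully home in the socket.

Things in the scene. Friction and masses are not known exactly. Their poses are not given: they have to be found in the camera images.
- fixture: Green cam clamp, fixed to the bench. Origin on the bench under the middle of its slotted case; z up, x points from the case to the jaw, plate and dark steel stop. Base plate 104 mm wide and 12 mm thick, from x -45 to +150 mm; case 76 x 100 mm, top 50 mm above the bench. The stop's face is at x +123.6 mm.
- slot (a point): Middle of the slot in the case's 6 mm cover, at the height of the flat brass cam disc seen through it (42 mm above the bench). Axes as the fixture's. Slot 44 mm long (y), 24 mm wide (x). The disc's hex socket is centred across the slot (x 0) but lies anywhere from y -10 to +10 mm, not measured. Socket 14.7 mm across flats, 26 mm deep, floor 16 mm above the bench.
- cam (a joint): Turn of the brass cam, rad, growing clockwise seen from above, end stop at 4.0; starts between 0.3 and 1.5. At 0 two flats of the socket face the fixture's +x and -x (pattern repeats every 60 degrees). It needs about 0.12 N m to turn and stays where left. Each rad moves the jaw 2.5 mm towards the plate, pinned from about 3.85.
- key: Steel hex key with a red T handle. Origin: middle of its lower end; z runs up the key to the handle. Bar 14 mm across flats, 16.2 over corners, lowest 4 mm tapering to 10 mm; two flats face its +x and -x. Stands in a 17.5 mm wide, 33 mm deep hole of the wooden rack (rack top 45 mm, key's lower end 12 mm above the bench). 0.14 to 0.24 kg.
- key_grip (a point): Middle of the key's red handle, 97 mm above the key's lower end: a bar 72 mm long (x of this frame), 14 mm thick (y) and 24 mm high (z). Same axes as the key.
- plate: Loose aluminium plate 60 x 50 x 16 mm lying on the clamp's base between jaw and stop; origin in the middle of its underside. Flush on the stop its origin is at x +93.6 mm of the fixture.
- driver_grip (a point): Middle of the blue T handle (72 x 14 x 24 mm) of a nut driver that stands in the rack's other hole, 130 mm from the key; to be left alone.
- jar: Glass jar with a red lid, radius 30 mm, 70 mm high, on the bench; to be left alone. Origin under its middle.
- bottle: Clear bottle, radius 34 mm, 210 mm high; to be left alone. Origin under its middle.
Mind the look-alikes: they are no part of the job. Of the things like the plate, leave any that is black or orange; of the rest the larger one is meant.

How it is judged (in metres and radians):
On the way, in this order (a step that is already met when the one before it is completed fails the run):
1. the key is fully home in the cam's socket, before the cam is turned to its stop (z of key in the frame of fixture below 0.021 m and x of key in the frame of fixture between -0.005 and 0.005 m and y of key in the frame of fixture between -0.015 and 0.015 m and angle between key's own z axis and vertical below 0.15 rad and not (value of joint cam above 3 rad)), for 0.2 s.
2. the cam is turned to its end stop with the key in the socket (z of key in the frame of fixture below 0.021 m and x of key in the frame of fixture between -0.005 and 0.005 m and y of key in the frame of fixture between -0.015 and 0.015 m and angle between key's own z axis and vertical below 0.15 rad and value of joint cam above 3.9 rad), for 0.2 s.
At the end, for the whole second after the job is handed in: The cam is within 0.1 rad of its end stop, the plate is within 1.5 mm of the stop's face and square to it within 2 degrees, at rest, and the released key stands in the socket, its tip within 5 mm of the socket's floor and upright within 8 degrees (all of step 2 and x of plate in the frame of fixture above 0.0921 m and angle between the x axis of plate and the x axis of fixture, either way round below 0.035 rad and linear speed of plate below 0.02 m/s); the robot touches nothing.
It fails at once if the driver, jar or bottle is moved more than 30 mm (distance of any of driver_grip, jar, bottle from where it was at the start of the episode above 0.03 m).
It fails at once if the key is pressed on the clamp with more than 25 N, or on its cam before it is fully home (contact force between key and fixture above 25 N or (contact force between key and cam above 25 N and z of key in the frame of fixture above 0.021 m)).
It fails at once if the seated key is pressed or twisted so hard that its contacts with the cam add up to more than 150 N (about 0.5 N m) (contact force between key and cam above 150 N).
It also fails if it takes over 72 s, if anything falls off the work surface, if the arm or the gripper's body presses on something with over 40 N, if the wrist force passes 120 N, or if a joint passes its speed limit or range.

ROBOT

A 7-joint arm with a two-finger parallel gripper is mounted at the origin on the work surface. World frame = base frame: x ahead of the robot, y to its left, z up, the work surface at z = 0. Lengths are in mm, angles in degrees, forces in N, time in s.
With the tool pointing down it reaches from about 400 to 900 mm from the base axis. Payload 5.5 kg.
Tool frame: the origin (TCP) lies between the finger pads; the fingertips stand 25 mm ahead of it and the grasp point (between the pads) lies 6 mm ahead of it; z points along the fingers, x is the direction in which the jaws open and shut, and the axes are right-handed (so a half turn about z gives the same grasp; the last joint's range is limited). The gripper opens to 92 mm and grips with 3 to 60 N. Pads are 19 mm wide; open, the fingers measure 130 mm over their backs; the gripper's body (75 mm by 190 mm) begins 47 mm behind the grasp point.
Start: joints at [-52.07, 28.699, -24.465, 88.831, 12.651, 65.22, -12.049], TCP at [252.366, 599.009, 216.829] pointing down, gripper open.
Joint ranges: [-164.97, 164.97], [-17.58, 116.51], [-87.97, 89.64], [11.32, 138.91], [-80.73, 260.73], [10.89, 115.49], [-147.41, 147.41]. Speed limits (degrees/s): [147.25, 147.25, 180, 180, 180, 180, 180].

INTERFACE

Orientations are given as a 3x3 rotation matrix whose columns are the frame's x, y, z axes.
In Python, from rig import manip, get_image gives the robot as it stands. The module is installed in compiled form; this text tells all that it offers.
- The arm moves only by the tool send_rows, never from a script. Its argument "steps" is one flat list of numbers, 7 for each row, row after row: the turn, a rotation vector about the tool's x, y, z in degrees, then the shift along the tool's x, y, z in mm, then the finger opening in mm, from 0 to 91.8. In form: [rx, ry, rz, tx, ty, tz, gripper, rx, ry, rz, tx, ty, tz, gripper, ...]. A call has 1 to 12 rows; each row shifts and turns the pose as measured when the row begins, along the tool's axes as they then stand; what a row does not reach is not made up. A row lasts 1/10 s, in which the tool goes at most 50 mm and 8.59 degrees, less where a joint would pass 70% of its speed; a pose out of reach is approached as far as the arm can. A call with a gripper value outside its range is refused whole. The fingers move at their own pace and stop on an object; "newtons" is the grip in N (left out, the last holds). Time passes only in rows, so rows that do not move let the fingers close. It gives the time, the measured TCP pose, the force and the opening at its end, in the units of the state.
- manip.sense(): the state, without advancing time (a new reading comes with each control period).
- get_image(name): name is "scene" or "top"; returns a dict with "image" (384x512x3 uint8, red, green, blue), "vertical_fov" (degrees; the focal length in pixels is half the picture's height over the tangent of half this angle, whatever the lens; pixels are square), "cx", "cy" (the principal point, pixels), "pose" (4x4, takes a point from camera to world coordinates). Camera axes: x right, y down, z forward; pixel columns grow to the right and rows downward; lengths in mm; the calibration is good to about 2 mm. A picture is of the moment at which its call begins. There is no depth.
- manip.close_job(): hands the job in, once; it reports no verdict.
The state is a dict: "clock": time; "qpos": joint angles; "joint_velocities": joint speeds; "tau": joint torques, N m; "ee_pos": TCP position; "eef_rot": TCP orientation; "wrist_force": force on the tool from outside, world axes, zero at the start; "moment": the same for the moment, N m; "gripper_width": finger opening in mm.
Only numpy, scipy, OpenCV 4.12 (cv2) and the standard library are available. Lean on these libraries where they do the work, as an engineer would, in place of code of your own. Each camera call takes 0.05 s, during which the arm holds its last target.

## Working session

There is one attempt and no reset: what is moved stays moved. The work goes in short steps, Python scripts to look and compute and a tool call to move; the robot and the scene stay as the last step left them, time stands still between calls to the robot, and variables do not carry over. Pictures are saved under pics/ and viewed, and the job is handed in when it is done.

Besides the shell and the picture viewer there is one more tool, called after "Request:" in YAML: its name, and indented under it one key for each argument. send_rows: Moves the arm, as the interface text tells. Its arguments: {"type":"object","properties":{"steps":{"type":"array"},"newtons":{"type":"number"}},"required":["steps"]}

```bash
mkdir -p pics; ls
cat > h.py <<'E'
import numpy as np, cv2
from rig import manip, get_image
def shot(n,f):
    d=get_image(n); im=cv2.cvtColor(d['image'],cv2.COLOR_RGB2BGR); cv2.imwrite(f'pics/{f}.png',im)
    np.savez(f'pics/{f}.npz',image=im,fov=d['vertical_fov'],cx=d['cx'],cy=d['cy'],pose=d['pose']); return d
class Cam:
    def __init__(s,f):
        z=np.load(f'pics/{f}.npz'); s.im=z['image']; s.f=s.im.shape[0]/2/np.tan(np.radians(z['fov'])/2); s.cx=float(z['cx']); s.cy=float(z['cy']); s.P=z['pose']
    def ray(s,u,v):
        d=s.P[:3,:3]@np.array([(u-s.cx)/s.f,(v-s.cy)/s.f,1]); return s.P[:3,3],d
    def plane(s,u,v,z):
        o,d=s.ray(u,v); return o+d*(z-o[2])/d[2]
    def proj(s,p):
        q=s.P[:3,:3].T@(np.array(p)-s.P[:3,3]); return np.array([s.cx+s.f*q[0]/q[2],s.cy+s.f*q[1]/q[2]])
E
python3 - <<'E'
from h import *
s=manip.sense(); print(s)
for n in('scene','top'):
    d=shot(n,n+'0'); print(n,d['vertical_fov'],d['cx'],d['cy'],d['pose'])
    c=cv2.imread(f'pics/{n}0.png'); cv2.imwrite(f'pics/{n}0b.png',cv2.resize(c,(800,600),interpolation=cv2.INTER_CUBIC))
E
```

```text
pics
{'clock': 0.0, 'qpos': array([-52.07041464,  28.75373256, -24.45209374,  88.8937313 ,
        12.65189965,  65.22159214, -12.04911284]), 'joint_velocities': array([-0.03592671, -0.05960025, -0.01648178, -0.03678657, -0.00581543,
        0.00406573,  0.00137295]), 'tau': array([-1.00333040e-03, -5.66594839e+01, -5.81641316e+00, -2.79104108e+01,
       -6.86285086e-02,  3.07638478e-02,  1.92479438e-04]), 'ee_pos': array([252.16753602, 598.27351247, 215.76090295]), 'eef_rot': array([[ 3.88258602e-01,  9.21550109e-01, -8.09339840e-04],
       [ 9.21548263e-01, -3.88259444e-01, -1.84464870e-03],
       [-2.01417005e-03, -2.96449975e-05, -9.99997971e-01]]), 'wrist_force': array([0.16066359, 0.7129276 , 0.46510552]), 'moment': array([-0.05198796,  0.01461411, -0.01307437]), 'gripper_width': 91.53393917610113}
scene 44.24331127637234 255.72251526512653 187.14270039582738 [[ 6.69531001e-01  6.10340627e-01 -4.23335043e-01  1.23373666e+03]
 [ 7.42777676e-01 -5.47771508e-01  3.85003505e-01 -4.96791179e+02]
 [ 3.09240546e-03 -5.72215601e-01 -8.20097399e-01  1.24986811e+03]
 [ 0.00000000e+00  0.00000000e+00  0.00000000e+00  1.00000000e+00]]
top 44.054554340513874 255.6526448107714 195.75365462351084 [[-8.99258543e-03 -9.83342414e-01  1.81540160e-01  3.38646865e+02]
 [-9.99849615e-01  6.15000820e-03 -1.62149750e-02  6.66489118e+01]
 [ 1.48283992e-02 -1.81658674e-01 -9.83249838e-01  1.67171511e+03]
 [ 0.00000000e+00  0.00000000e+00  0.00000000e+00  1.00000000e+00]]
```

View pics/scene0b.png

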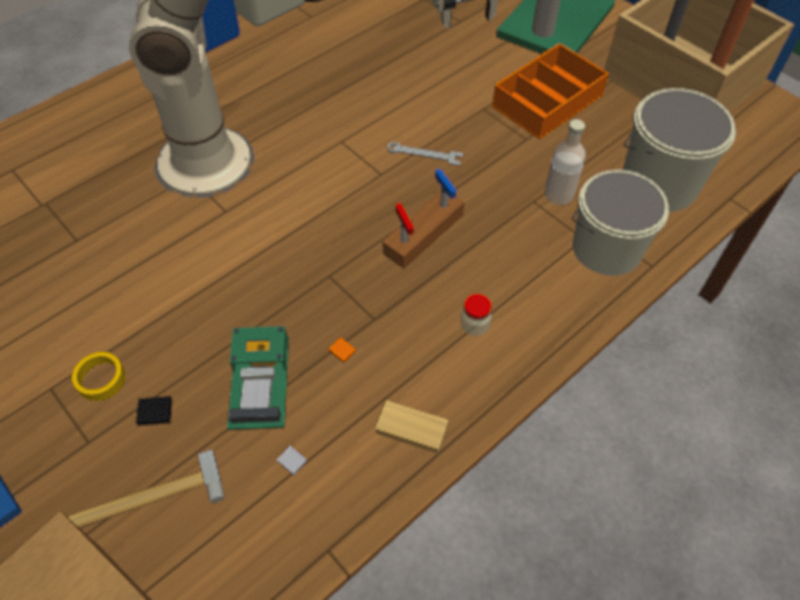

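View pics/top0b.png

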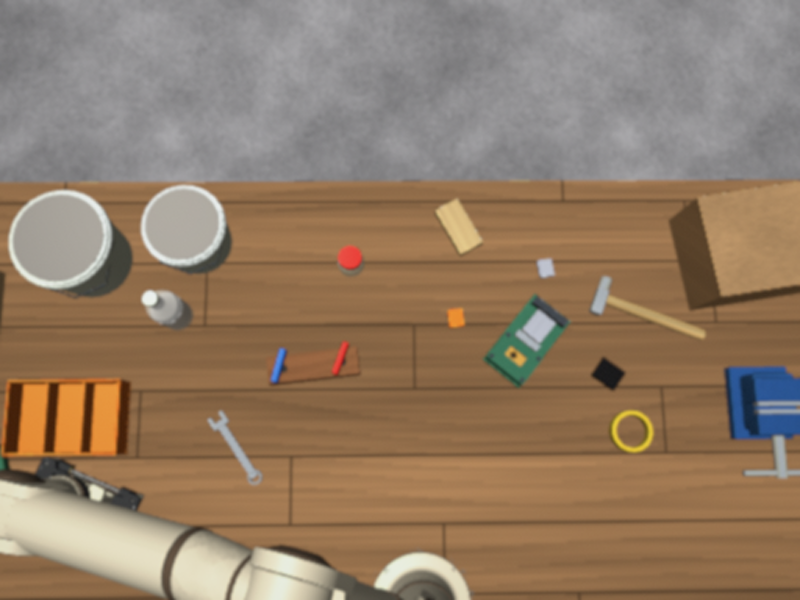

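The scene view shows the green clamp with the light plate on its base at about (258,375). The rack holds the red key at (404,218) and the blue driver at (446,184). The jar is at (477,310) and the bottle at (566,165). In the top view the clamp is at (525,340) and the key handle at (341,359).

Things that could be mistaken for what I want, with top-view pixels:
- **Key:** red handle (341,359), blue driver handle (278,365), red jar lid (350,258). I choose the red T handle.
- **Plate:** large aluminium one in the clamp (540,327), small grey one (545,267), black (608,373), orange (456,317). I choose the large one in the clamp.

Next I'll measure and check with close crops.

Run:
```python
from h import *
def crop(f,x0,y0,x1,y1,k,o):
    c=cv2.imread(f'pics/{f}.png')[y0:y1,x0:x1]; cv2.imwrite(f'pics/{o}.png',cv2.resize(c,None,fx=k,fy=k,interpolation=cv2.INTER_CUBIC))
def pair(a,b,o):
    A=cv2.imread(f'pics/{a}.png');B=cv2.imread(f'pics/{b}.png');h=max(A.shape[0],B.shape[0])
    A=cv2.copyMakeBorder(A,0,h-A.shape[0],0,0,0);B=cv2.copyMakeBorder(B,0,h-B.shape[0],0,0,0);cv2.imwrite(f'pics/{o}.png',np.hstack([A,B]))
crop('top0',300,180,372,254,5,'c1'); crop('scene0',135,200,197,280,6,'c2'); pair('c1','c2','p1')
crop('top0',165,205,240,255,5,'c3'); crop('scene0',235,100,305,175,5,'c4'); pair('c3','c4','p2')
for f in('top0','scene0'):
    C=Cam(f); hsv=cv2.cvtColor(C.im,cv2.COLOR_BGR2HSV)
    for nm,lo,hi in(('red',(0,170,60),(6,255,255)),('red2',(172,170,60),(180,255,255)),('blue',(105,150,60),(125,255,255)),('green',(65,90,30),(90,255,255)),('orange',(12,200,150),(25,255,255))):
        m=cv2.inRange(hsv,lo,hi); n,l,st,ce=cv2.connectedComponentsWithStats(m)
        for i in range(1,n):
            if st[i,4]>25:
                cn,_=cv2.findContours((l==i).astype('uint8'),cv2.RETR_EXTERNAL,2); print(f,nm,st[i],ce[i].round(1),cv2.minAreaRect(cn[0]))
```

```text
top0 red [217 158  14  14 162] [223.7 164.3] ((223.5, 164.5), (13.0, 13.0), 90.0)
top0 red [212 219  11  21 102] [217.3 228.9] ((217.39041137695312, 228.95889282226562), (4.915728569030762, 21.886693954467773), 20.556045532226562)
top0 blue [175 224   7  20  65] [178.2 233.7] ((178.46226501464844, 233.632080078125), (3.7087347507476807, 19.917278289794922), 15.94539737701416)
top0 blue [ 465  236   47   44 1560] [486.8 256.6] ((488.0, 257.5), (43.0, 46.0), 90.0)
top0 green [311 192  50  55 718] [332.3 222.7] ((335.69512939453125, 219.256103515625), (28.267452239990234, 47.94534683227539), 38.65980529785156)
top0 orange [288 199   8   9  54] [291.4 203.1] ((291.5, 203.0), (8.0, 7.0), 90.0)
top0 orange [ 54 244  23   8  31] [ 67.4 244.9] ((66.0112533569336, 244.32179260253906), (23.086790084838867, 6.670480251312256), 17.650123596191406)
top0 orange [ 65 271  11  19  31] [ 72.7 282.1] ((73.22640991210938, 281.79248046875), (7.381772041320801, 20.591259002685547), 29.05460548400879)
scene0 red [253 130  12  20  91] [258.5 139.3] ((258.7000427246094, 139.40000915527344), (20.124608993530
[... 726 characters left out ...]
, (32.0, 73.0), 90.0)
scene0 green [ 146  210   38   64 1135] [166.1 236.3] ((164.80613708496094, 241.55560302734375), (35.15966796875, 64.4310531616211), 2.436648368835449)
scene0 orange [317  29  72  47 532] [350.   55.2] ((352.9615478515625, 50.69230651855469), (36.055511474609375, 63.51317596435547), 56.3099365234375)
scene0 orange [211 216  17  15 149] [218.8 223.1] ((218.75001525878906, 222.75001525878906), (13.435027122497559, 11.31370735168457), 45.0)
scene0 orange [158 219  14   5  44] [163.4 220.6] ((164.5, 221.0), (4.0, 13.0), 90.0)
scene0 orange [ 46 225  32  28 285] [ 61.5 238.5] ((61.20001220703125, 238.4000244140625), (25.043960571289062, 33.09380340576172), 63.43495178222656)
```

View pics/p1.png

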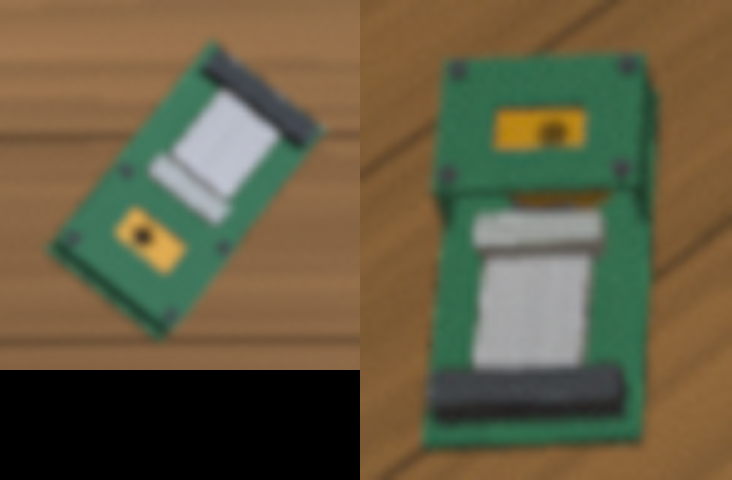

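View pics/p2.png

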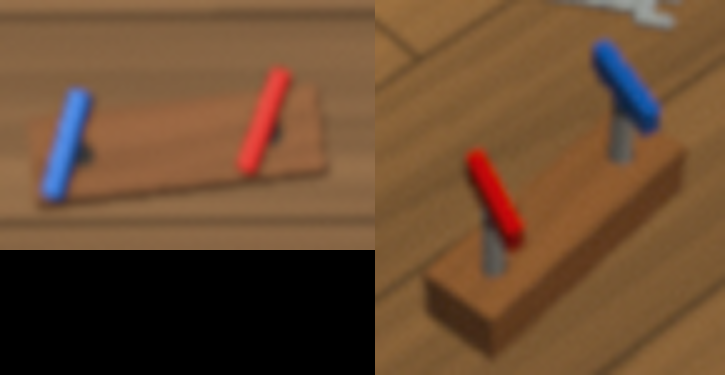

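The crops confirm both choices. The red T handle is on the rack end nearer the clamp. The clamp shows the bright slot with the dark socket at crop pixel (143,236) in the top view and (553-360,131) in the scene view, and its large grey plate.

```bash
cat >> h.py <<'E'
def tri(c1,p1,c2,p2):
    o1,d1=c1.ray(*p1);o2,d2=c2.ray(*p2)
    A=np.stack([d1,-d2],1);t=np.linalg.lstsq(A,o2-o1,rcond=None)[0]
    a=o1+d1*t[0];b=o2+d2*t[1];return (a+b)/2,np.linalg.norm(a-b)
E
python3 - <<'E'
from h import *
T=Cam('top0');S=Cam('scene0')
def u(p,k,o): return ((p[0]+.5)/k-.5+o[0],(p[1]+.5)/k-.5+o[1])
tb=[u(p,5,(300,180)) for p in[(72,237),(126,170),(224,246),(170,315)]]
sb=[u((p[0],p[1]),6,(135,200)) for p in[(97,70),(88,174),(261,168),(267,66)]]
for nm,C,b in(('T',T,tb),('S',S,sb)):
    W=np.array([C.plane(*p,50) for p in b]); print(nm,W.round(1).tolist()); print(W.mean(0))
    # edges
    print('edges',[ (round(np.linalg.norm(W[(i+1)%4]-W[i]),1), round(np.degrees(np.arctan2(*(W[(i+1)%4]-W[i])[1::-1])),1)) for i in range(4)])
print('base far corners T',[T.plane(*u(p,5,(300,180)),12).round(1) for p in[(213,42),(323,127)]],'S',[S.plane(*u(p,6,(135,200)),12).round(1) for p in[(65,440),(280,440)]])
print('case near corners T z50',[T.plane(*u(p,5,(300,180)),50).round(1) for p in[(50,248),(160,337)]],'S',[S.plane(*u(p,6,(135,200)),50).round(1) for p in[(86,57),(284,55)]])
print('socket T',T.plane(*u((143,236),5,(300,180)),42),'S',S.plane(*u((193,131),6,(135,200)),42))
print('slot T',T.plane(*u((150,241),5,(300,180)),46),'S',S.plane(*u((180,129),6,(135,200)),46))
# key handle
def comp(C,lo,hi,near):
    sat=C.im.astype(float); b,g,r=sat[...,0],sat[...,1],sat[...,2]
    w=(r-np.maximum(g,b)) if lo=='r' else b-np.maximum(g,r)
    x,y=near; yy,xx=np.mgrid[:384,:512]; m=(abs(xx-x)<14)&(abs(yy-y)<16); 
    w=np.where(m,np.clip(w-70,0,None),0)
    cx=(w*xx).sum()/w.sum();cy=(w*yy).sum()/w.sum()
    M=np.array([[ (w*(xx-cx)**2).sum(),(w*(xx-cx)*(yy-cy)).sum()],[0,(w*(yy-cy)**2).sum()]]);M[1,0]=M[0,1];M/=w.sum()
    e,v=np.linalg.eigh(M);d=v[:,1];L=np.sqrt(12*e[1])/2
    return np.array([cx,cy]),d,L
for col,nt,ns in(('r',(217,229),(258.5,139.3)),('b',(178,233.7),(285,117))):
    a=comp(T,col,0,nt);b=comp(S,col,0,ns);print(a,b)
    print('tri',tri(T,a[0],S,b[0]))
    for C,q in((T,a),(S,b)):
        for z in(109,115,121):
            c=C.plane(*q[0],z);e1=C.plane(*(q[0]+q[1]*q[2]),z);e2=C.plane(*(q[0]-q[1]*q[2]),z);d=e1-e2
            print(z,c.round(1),np.linalg.norm(d).round(1),(np.degrees(np.arctan2(d[1],d[0]))%180).round(1))
E
```

```text
T [[527.5, -159.8, 50.0], [573.8, -198.7, 50.0], [520.5, -264.5, 50.0], [473.4, -225.4, 50.0]]
[ 523.81174276 -212.09832322   50.        ]
edges [(np.float64(60.5), np.float64(-40.0)), (np.float64(84.6), np.float64(-129.0)), (np.float64(61.2), np.float64(140.3)), (np.float64(85.0), np.float64(50.4))]
S [[470.1, -225.8, 50.0], [516.4, -263.3, 50.0], [569.9, -198.7, 50.0], [524.7, -161.4, 50.0]]
[ 520.26969029 -212.31492911   50.        ]
edges [(np.float64(59.6), np.float64(-39.0)), (np.float64(83.8), np.float64(50.4)), (np.float64(58.6), np.float64(140.4)), (np.float64(84.4), np.float64(-130.3))]
base far corners T [array([ 671.4, -270.6,   12. ]), array([ 609.2, -346.5,   12. ])] S [array([ 606.1, -346.8,   12. ]), array([ 674. , -271.3,   12. ])]
case near corners T z50 [array([ 520. , -144.5,   50. ]), array([ 458.5, -217.9,   50. ])] S [array([ 460.1, -225.5,   50. ]), array([ 525.2, -151.2,   50. ])]
socket T [ 528.78062998 -210.19444183   42.        ] S [ 526.044002   -209.13184012   42.        ]
slot T [ 524.81412795 -214.22751041   46.        ] S [ 523.17673015 -214.17446697 
[... 322 characters left out ...]
8.9 109. ] 68.8 159.9
115 [516.3 168.6 115. ] 68.5 159.9
121 [515.6 168.2 121. ] 68.2 159.9
109 [510.7 172.2 109. ] 72.1 159.8
115 [514.5 168.7 115. ] 71.7 159.8
121 [518.3 165.2 121. ] 71.3 159.8
(array([177.69422572, 233.40944882]), array([-0.27747442,  0.96073303]), np.float64(9.890872264750783)) (array([284.91326531, 115.19387755]), array([0.6095869 , 0.79271925]), np.float64(7.778507802148078))
tri (array([501.37223379, 296.85204209, 119.69597475]), np.float64(0.6879063988212837))
109 [502.7 298.7 109. ] 64.8 165.0
115 [502.1 297.8 115. ] 64.5 165.0
121 [501.4 296.9 121. ] 64.3 165.0
109 [494.3 304.  109. ] 62.7 165.9
115 [498.2 299.8 115. ] 62.3 165.9
121 [502.1 295.6 121. ] 62.0 165.9
```

```bash
cat >> h.py <<'E'
def go(x,y,z,yaw):
    """shift in tool axes and rotvec needed to reach TCP x,y,z pointing straight down with tool-x yaw"""
    from scipy.spatial.transform import Rotation as R
    s=manip.sense(); Rm=s['eef_rot']; c,n=np.cos(np.radians(yaw)),np.sin(np.radians(yaw))
    G=np.array([[c,n,0],[n,-c,0],[0,0,-1.]])
    rv=np.degrees(R.from_matrix(Rm.T@G).as_rotvec()); t=Rm.T@(np.array([x,y,z])-s['ee_pos'])
    print('clk',s['clock'],'pos',s['ee_pos'].round(2),'yaw',np.degrees(np.arctan2(Rm[1,0],Rm[0,0])).round(2),'w',s['gripper_width'].round(1),'F',s['wrist_force'].round(2),'M',s['moment'].round(3),'q',s['qpos'].round(1).tolist())
    print('rot',rv.round(2),'shift',t.round(2),np.linalg.norm(t).round(1))
E
python3 -c "
from h import *
go(516,168.5,215,69.9)"
```

```text
Traceback (most recent call last):
  File "h.py", line 25, in go
    print('clk',s['clock'],'pos',s['ee_pos'].round(2),'yaw',np.degrees(np.arctan2(Rm[1,0],Rm[0,0])).round(2),'w',s['gripper_width'].round(1),'F',s['wrist_force'].round(2),'M',s['moment'].round(3),'q',s['qpos'].round(1).tolist())
                                                                                                                 ^^^^^^^^^^^^^^^^^^^^^^^^
AttributeError: 'float' object has no attribute 'round'
```

Request:
send_rows:
  steps: [0,0,0,-26,37,0,60,0,0,0,-26,37,0,60,0,0,0,-26,37,0,60,0,0,0,-26,37,0,60]

```text
clock: 0.5
ee_pos: [342.8, 447.0, 212.8]
eef_rot: [[0.374, 0.927, -0.008], [0.927, -0.374, 0.0], [-0.003, -0.007, -1.0]]
wrist_force: [0.4, 1.7, -0.0]
gripper_width: 64.6
```

```bash
sed -i "s/s\['gripper_width'\].round(1)/round(s['gripper_width'],1)/" h.py; python3 -c "
from h import *
go(516,168.5,205,69.9)"
```

```text
clk 0.5 pos [342.81 446.95 212.83] yaw 68.02 w 64.6 F [ 0.42  1.73 -0.04] M [ 0.019 -0.031  0.029] q [-36.0, 20.0, -23.6, 101.6, 8.6, 60.4, 5.4]
rot [-0.41  0.15 -1.88] shift [-193.36  264.89    6.44] 328.0
```

Request:
send_rows:
  steps: [0,0,-0.3,-27,37,1,60,0,0,-0.3,-27,37,1,60,0,0,-0.3,-27,37,1,60,0,0,-0.3,-27,37,1,60,0,0,-0.3,-27,37,1,60,0,0,-0.3,-27,37,1,60]

```text
clock: 1.1
ee_pos: [494.2, 204.4, 204.2]
eef_rot: [[0.343, 0.939, -0.009], [0.939, -0.343, -0.001], [-0.004, -0.008, -1.0]]
wrist_force: [0.4, 0.0, 0.1]
gripper_width: 60.2
```

```bash
python3 -c "
from h import *
go(516,168.5,205,69.9)"
```

```text
clk 1.1 pos [494.22 204.39 204.16] yaw 69.96 w 60.2 F [0.4  0.02 0.13] M [ 0.009 -0.042 -0.033] q [-11.5, 17.1, -16.4, 106.0, 5.4, 58.2, 39.8]
rot [-0.48  0.25  0.06] shift [-26.25  32.76  -1.  ] 42.0
```

Request:
send_rows:
  steps: [-0.4,0.2,0,-20,25,0,60,0,0,0,-5,7,0,60,0,0,0,0,0,0,60]

```text
clock: 1.4
ee_pos: [519.1, 159.6, 202.7]
eef_rot: [[0.355, 0.935, -0.002], [0.935, -0.355, -0.004], [-0.005, -0.001, -1.0]]
wrist_force: [-0.1, 0.1, -0.2]
gripper_width: 59.9
```

```bash
python3 -c "
from h import *
go(516,168.5,205,69.9)
d=shot('scene','s1');shot('top','t1')
go(516,168.5,123,69.9)
a=cv2.imread('pics/s1.png')[80:200,200:320];b=cv2.imread('pics/t1.png')[180:280,160:280]
k=np.hstack([cv2.resize(a,(400,400),interpolation=2),cv2.resize(b,(400,333),interpolation=2) if 0 else cv2.resize(b[:,:],(400,400),interpolation=2)]);cv2.imwrite('pics/p3.png',k)"
```

```text
clk 1.4 pos [519.13 159.63 202.65] yaw 69.22 w 59.9 F [-0.14  0.11 -0.24] M [ 0.008  0.039 -0.007] q [-7.8, 17.6, -14.8, 105.3, 5.4, 58.0, 44.4]
rot [-0.05  0.27 -0.68] shift [ 7.17 -6.08 -2.38] 9.7
clk 1.5 pos [518.09 161.87 202.71] yaw 69.42 w 60.3 F [-0.18 -0.32  0.34] M [ 0.05   0.044 -0.022] q [-7.9, 17.6, -14.9, 105.3, 5.4, 58.0, 44.4]
rot [-0.08  0.24 -0.48] shift [ 5.81 -4.17 79.69] 80.0
```

View pics/p3.png

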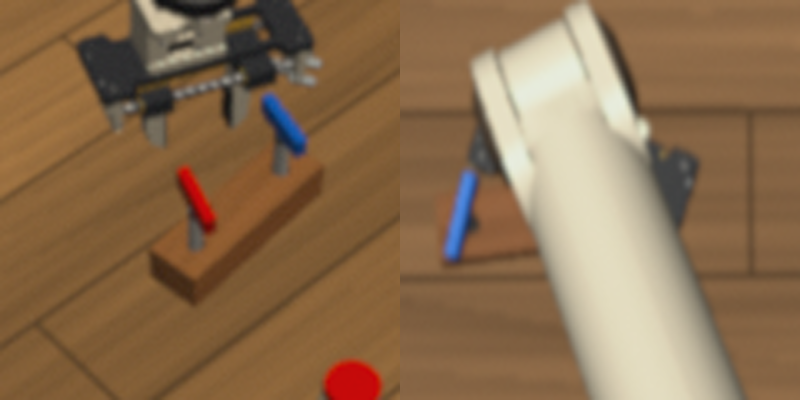

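The scene crop shows the fingers at (155,125) and (235,105) above the red handle at (197,200); nothing is touching. I'll go down next, with the jaws across the 14 mm thickness.

Request:
send_rows:
  steps: [0,0.2,-0.5,5,-4,20,50,0,0,0,0,0,20,50,0,0,0,0,0,0,50,0,0,0,0,0,0,50]

```text
clock: 1.9
ee_pos: [512.5, 177.9, 163.0]
eef_rot: [[0.331, 0.944, -0.002], [0.944, -0.331, 0.004], [0.004, -0.003, -1.0]]
wrist_force: [0.2, -1.1, 0.1]
gripper_width: 50.1
```

```bash
python3 -c "
from h import *
go(516,168.5,123,69.9)"
```

```text
clk 1.9 pos [512.5  177.93 163.03] yaw 70.69 w 50.1 F [ 0.19 -1.05  0.08] M [ 0.019 -0.027  0.014] q [-9.2, 20.2, -15.3, 107.6, 6.2, 53.0, 43.3]
rot [-0.17 -0.2   0.79] shift [-7.88  6.54 39.98] 41.3
```

Request:
send_rows:
  steps: [0,0,0,0,0,0,50,0,0,0,0,0,0,50]

```text
clock: 2.1
ee_pos: [512.3, 180.3, 164.6]
eef_rot: [[0.328, 0.945, -0.0], [0.945, -0.328, 0.005], [0.005, -0.002, -1.0]]
wrist_force: [0.4, -0.2, 0.7]
gripper_width: 50.1
```

```bash
python3 -c "
from h import *
go(516,168.5,123,69.9)"
```

```text
clk 2.1 pos [512.3  180.35 164.55] yaw 70.88 w 50.1 F [ 0.4  -0.24  0.73] M [-0.036  0.012  0.018] q [-9.3, 20.1, -15.4, 107.5, 6.2, 53.1, 43.3]
rot [-0.12 -0.29  0.98] shift [-10.19   7.47  41.49] 43.4
```

Request:
send_rows:
  steps: [0,0,1,-8,6,0,50,0,0,0,0,0,0,50,0,0,0,0,0,0,50,0,0,0,0,0,0,50]

```text
clock: 2.5
ee_pos: [517.1, 169.7, 166.5]
eef_rot: [[0.347, 0.938, 0.003], [0.938, -0.347, 0.006], [0.007, 0.001, -1.0]]
wrist_force: [0.3, 0.1, -0.5]
gripper_width: 49.9
```

```bash
python3 -c "
from h import *
go(516,168.5,123,69.9)"
```

```text
clk 2.5 pos [517.07 169.72 166.54] yaw 69.71 w 49.9 F [ 0.3   0.05 -0.5 ] M [-0.068 -0.005 -0.021] q [-8.5, 19.9, -14.9, 107.5, 6.0, 53.1, 43.5]
rot [ 0.05 -0.38 -0.19] shift [-1.81 -0.62 43.53] 43.6
```

Request:
send_rows:
  steps: [0,-0.3,-0.2,-1,0,15,50,0,0,0,0,0,15,50,0,0,0,0,0,10,50,0,0,0,0,0,0,50,0,0,0,0,0,0,50]

```text
clock: 3.0
ee_pos: [516.2, 168.4, 122.5]
eef_rot: [[0.343, 0.939, -0.0], [0.939, -0.343, 0.0], [-0.0, -0.0, -1.0]]
wrist_force: [0.3, 0.5, -0.1]
gripper_width: 50.0
```

```bash
python3 -c "
from h import *
go(516,168.5,123,69.9)"
```

```text
clk 3.0 pos [516.17 168.45 122.46] yaw 69.94 w 50.0 F [ 0.31  0.55 -0.07] M [-0.027  0.016 -0.018] q [-9.2, 23.3, -14.4, 109.3, 7.6, 48.2, 42.5]
rot [-0.01  0.    0.04] shift [-0.01 -0.17 -0.54] 0.6
```

Well placed. I'll look before closing.

```bash
python3 -c "
from h import *
shot('scene','s2')
go(516,168.5,123,69.9)
a=cv2.imread('pics/s2.png')[90:180,210:310]
cv2.imwrite('pics/p4.png',cv2.resize(a,(700,630),interpolation=2)[:600])"
```

```text
clk 3.05 pos [516.08 168.4  122.51] yaw 69.93 w 50.0 F [-0.8  -0.12 -0.68] M [-0.015  0.055 -0.06 ] q [-9.2, 23.3, -14.3, 109.3, 7.6, 48.3, 42.5]
rot [-0.02  0.01  0.03] shift [ 0.07 -0.11 -0.49] 0.5
```

View pics/p4.png

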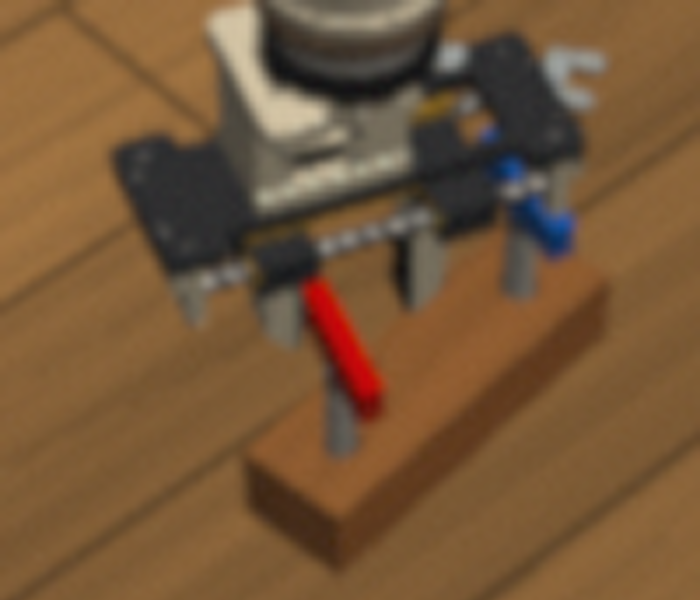

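```bash
python3 -c "
from h import *
S=Cam('s2')
for p in[(516,168.4,121),(516,168.4,109),(516,168.4,97),(516,168.4,45),(516+.343*25,168.4+.939*25,97.5),(516-.343*25,168.4-.939*25,97.5),(516+.939*36,168.4-.343*36,109),(516-.939*36,168.4+.343*36,121)]: print(p,(S.proj(p)-[210,90])*7)"
```

```text
(516, 168.4, 121) [342.4254414  331.77174289]
(516, 168.4, 109) [342.1962185  349.24329253]
(516, 168.4, 97) [341.96999255 366.48641179]
(516, 168.4, 45) [341.02291727 438.67323211]
(524.575, 191.875, 97.5) [392.6375027  350.20575785]
(507.425, 144.925, 97.5) [290.95584713 381.45141767]
(549.804, 156.052, 109) [372.62489503 406.31927911]
(482.196, 180.74800000000002, 121) [312.56587254 275.99004597]
```

```bash
python3 -c "
from h import *
S=Cam('s1')
for p in[(518,161.9,202.7),(518,161.9,177.7)]:
  for s in(-40,-30,0,30,40): print(p,s,(S.proj(np.array(p)+s*np.array([.35,.936,0]))-[200,80])*400/120)
import cv2
for f,o in(('s1',(215,75)),('s2',(215,85))):
  a=cv2.imread(f'pics/{f}.png')[o[1]:o[1]+70,o[0]:o[0]+90]
  cv2.imwrite(f'pics/q{f}.png',cv2.resize(a,None,fx=8,fy=8,interpolation=cv2.INTER_LANCZOS4))
"
```

```text
(518, 161.9, 202.7) -40 [151.7573293  148.44943652]
(518, 161.9, 202.7) -30 [162.19556363 145.42164862]
(518, 161.9, 202.7) 0 [193.32247593 136.39275683]
(518, 161.9, 202.7) 30 [224.17064509 127.44471923]
(518, 161.9, 202.7) 40 [234.39207142 124.47982019]
(518, 161.9, 177.7) -40 [152.1601934  167.22598336]
(518, 161.9, 177.7) -30 [162.44812175 164.21374899]
(518, 161.9, 177.7) 0 [193.12946301 155.23046416]
(518, 161.9, 177.7) 30 [223.53995705 146.32648153]
(518, 161.9, 177.7) 40 [233.61721909 143.3759288 ]
```

View pics/qs1.png

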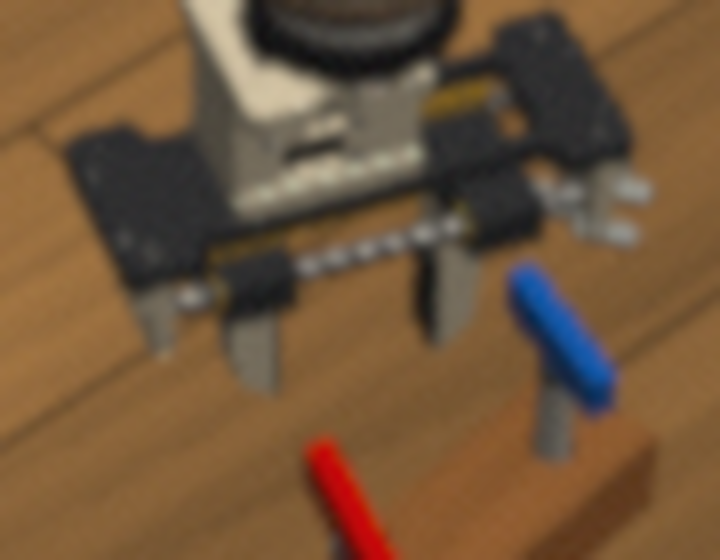

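View pics/qs2.png

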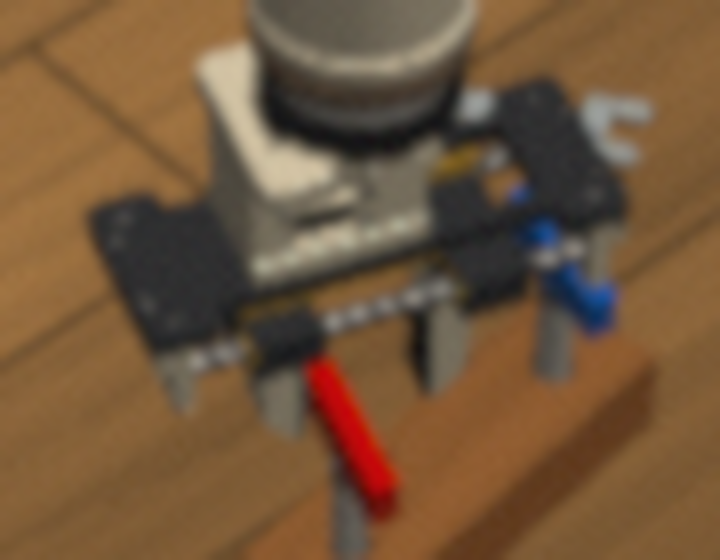

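The fingertips appear in the picture at about the TCP height, so my picture reading disagrees with the stated geometry. A gentle close will settle it: 14 mm means the handle is held.

Request:
send_rows:
  newtons: 5
  steps: [0,0,0,0,0,0,25,0,0,0,0,0,0,20,0,0,0,0,0,0,10,0,0,0,0,0,0,10]

```text
clock: 3.45
ee_pos: [517.1, 168.9, 123.9]
eef_rot: [[0.343, 0.939, 0.002], [0.939, -0.343, 0.001], [0.001, 0.002, -1.0]]
wrist_force: [-0.3, -0.8, -1.3]
gripper_width: 22.7
```

```bash
python3 -c "
from h import *
go(516,168.5,123,69.9)
shot('scene','s3')
a=cv2.imread('pics/s3.png')[85:155,215:305]
cv2.imwrite('pics/p5.png',cv2.resize(a,None,fx=8,fy=8,interpolation=cv2.INTER_LANCZOS4))"
```

```text
clk 3.45 pos [517.13 168.89 123.94] yaw 69.94 w 22.7 F [-0.33 -0.76 -1.27] M [ 0.011  0.008 -0.037] q [-9.2, 23.2, -14.4, 109.2, 7.5, 48.3, 42.5]
rot [ 0.1  -0.08  0.04] shift [-0.75 -0.93  0.94] 1.5
```

View pics/p5.png

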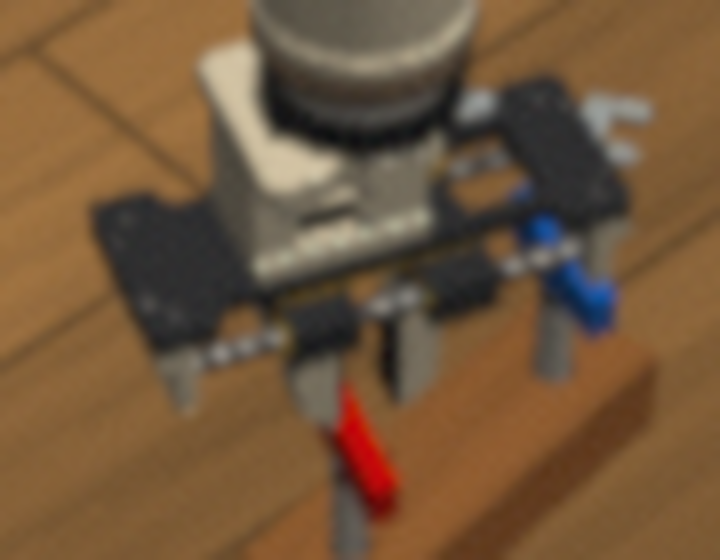

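Request:
send_rows:
  newtons: 5
  steps: [0,0,0,-0.5,-0.7,1.2,10,0,0,0,0,0,0.3,10,0,0,0,0,0,0.3,10,0,0,0,0,0,0.3,10]

```text
clock: 3.9
ee_pos: [516.5, 168.6, 122.1]
eef_rot: [[0.343, 0.939, 0.003], [0.939, -0.343, 0.001], [0.002, 0.002, -1.0]]
wrist_force: [-0.1, -0.1, 0.5]
gripper_width: 10.0
```

```bash
python3 -c "
from h import *
go(516,168.5,123,69.9)
shot('scene','s4')
a=cv2.imread('pics/s4.png')[85:155,215:305]
cv2.imwrite('pics/p6.png',cv2.resize(a,None,fx=8,fy=8,interpolation=cv2.INTER_LANCZOS4))"
```

```text
clk 3.9 pos [516.47 168.64 122.07] yaw 69.93 w 10.0 F [-0.15 -0.06  0.47] M [ 0.028 -0.057  0.025] q [-9.2, 23.3, -14.3, 109.5, 7.6, 48.0, 42.4]
rot [ 0.14 -0.11  0.03] shift [-0.3  -0.39 -0.94] 1.1
```

View pics/p6.png

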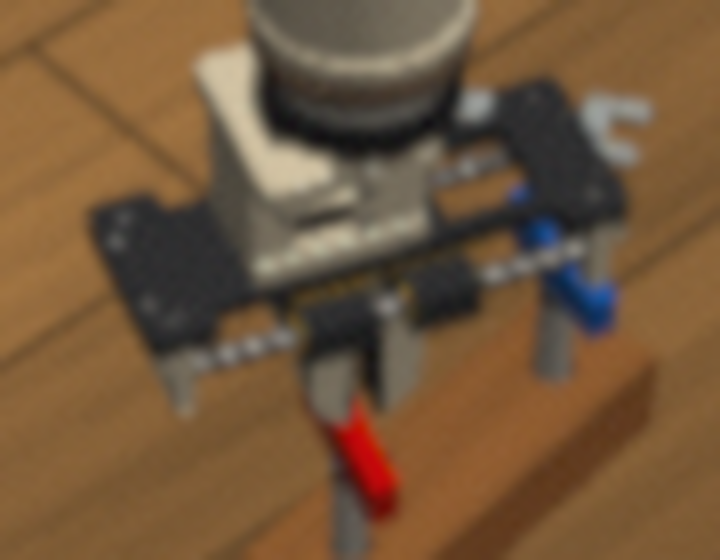

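The opening reached 10.0 mm with no resistance, so the fingers closed above the handle, which agrees with the picture. The tips really end near the TCP height. I'll open and go about 22 mm lower, watching the force.

Request:
send_rows:
  newtons: 5
  steps: [0,0,0,0,0,0,50,0,0,0,0,0,0,50,0,0,0,0,0,0,50,0,0,0,0,0,0,50,0,0,0,0,0,6,50,0,0,0,0,0,6,50,0,0,0,0,0,4,50,0,0,0,0,0,0,50]

```text
clock: 4.75
ee_pos: [516.2, 168.6, 104.2]
eef_rot: [[0.343, 0.939, 0.002], [0.939, -0.343, 0.001], [0.001, 0.002, -1.0]]
wrist_force: [-0.1, -0.2, -0.5]
gripper_width: 49.8
```

```bash
python3 -c "
from h import *
go(516,168.5,100,69.9)
shot('scene','s5')
a=cv2.imread('pics/s5.png')[85:155,215:305]
cv2.imwrite('pics/p7.png',cv2.resize(a,None,fx=8,fy=8,interpolation=cv2.INTER_LANCZOS4))"
```

```text
clk 4.75 pos [516.24 168.55 104.22] yaw 69.93 w 49.8 F [-0.15 -0.25 -0.53] M [ 0.033 -0.007  0.011] q [-9.5, 24.8, -14.1, 110.1, 8.2, 45.9, 41.9]
rot [ 0.11 -0.08  0.03] shift [-0.14 -0.22  4.22] 4.2
```

View pics/p7.png

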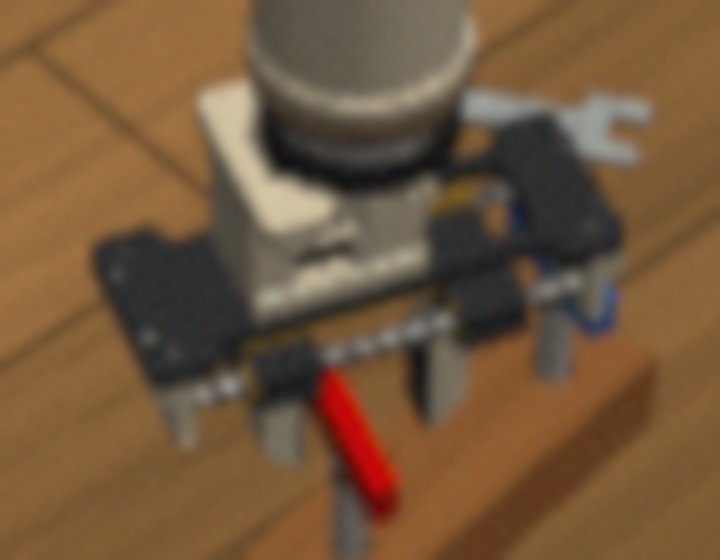

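Request:
send_rows:
  newtons: 5
  steps: [0,0,0,0,0,5,50,0,0,0,0,0,2,50,0,0,0,0,0,0,50,0,0,0,0,0,0,30,0,0,0,0,0,0.4,22,0,0,0,0,0,0.3,20,0,0,0,0,0,0.3,10,0,0,0,0,0,0.3,10,0,0,0,0,0,0.3,10]

```text
clock: 5.7
ee_pos: [517.1, 168.7, 95.9]
eef_rot: [[0.343, 0.939, 0.004], [0.939, -0.343, 0.001], [0.002, 0.003, -1.0]]
wrist_force: [-0.4, -0.2, 2.9]
gripper_width: 14.1
```

```bash
python3 -c "
from h import *
go(516,168.5,97,69.9)
shot('scene','s6')
a=cv2.imread('pics/s6.png')[85:155,215:305]
cv2.imwrite('pics/p8.png',cv2.resize(a,None,fx=8,fy=8,interpolation=cv2.INTER_LANCZOS4))"
```

```text
clk 5.7 pos [517.07 168.67  95.89] yaw 69.93 w 14.1 F [-0.36 -0.24  2.95] M [-0.198  0.081  0.045] q [-9.7, 25.5, -13.9, 110.4, 8.5, 44.9, 41.7]
rot [ 0.18 -0.13  0.03] shift [-0.53 -0.95 -1.12] 1.6
```

View pics/p8.png

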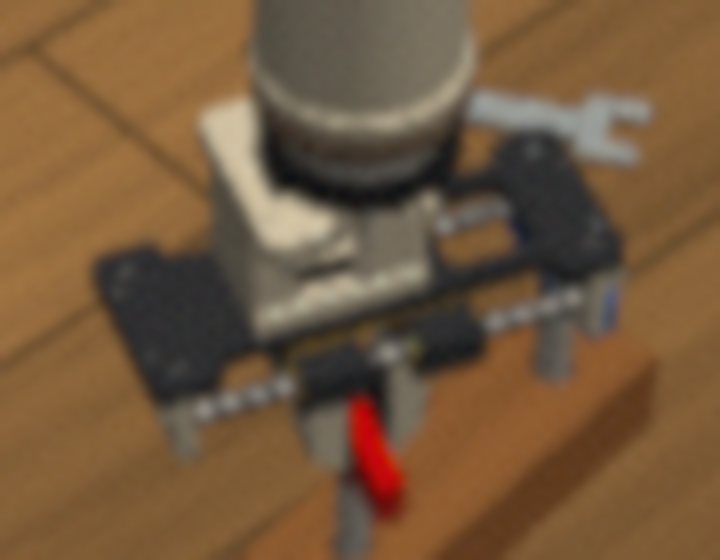

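The opening is 14.1 mm: the handle is held, roughly at its middle (365,425). I'll grip firmer and lift straight up.

Request:
send_rows:
  newtons: 40
  steps: [0,0,0,0,0,0,8,0,0,0,0,0,0,8,0,0,0,0,0,-5,8,0,0,0,0,0,-8,8,0,0,0,0,0,-8,8,0,0,0,0,0,-8,8]

```text
clock: 6.35
ee_pos: [515.3, 168.1, 125.0]
eef_rot: [[0.343, 0.939, -0.0], [0.939, -0.343, -0.0], [-0.0, -0.0, -1.0]]
wrist_force: [1.7, 0.3, -2.4]
gripper_width: 13.9
```

```bash
python3 -c "
from h import *
go(516,168.5,165,69.9)"
```

```text
clk 6.35 pos [515.28 168.09 125.03] yaw 69.93 w 13.9 F [ 1.74  0.33 -2.42] M [ 0.015 -0.055  0.032] q [-9.1, 23.1, -14.4, 109.4, 7.5, 48.5, 42.5]
rot [-0.    0.    0.03] shift [  0.63   0.53 -39.97] 40.0
```

Request:
send_rows:
  steps: [0,0,0,0,0,-12,8,0,0,0,0,0,-14,8,0,0,0,-10,4,-10,8,0,0,0,-20,8,0,8,0,0,0,-30,12,0,8,0,0,0,-35,14,0,8,0,0,0,-35,14,0,8,0,0,0,-35,14,0,8]

```text
clock: 7.15
ee_pos: [523.0, -9.9, 170.5]
eef_rot: [[0.331, 0.944, 0.008], [0.944, -0.331, 0.004], [0.007, 0.006, -1.0]]
wrist_force: [0.8, 0.1, -2.5]
gripper_width: 14.3
```

```bash
python3 -c "
from h import *
go(527,-209,160,69.9)"
```

```text
clk 7.15 pos [523.    -9.94 170.51] yaw 70.67 w 14.3 F [ 0.83  0.1  -2.53] M [-0.053 -0.009  0.007] q [7.5, 17.2, -10.9, 110.4, 3.7, 52.3, 65.5]
rot [ 0.37 -0.41  0.77] shift [-186.58   69.59    9.64] 199.4
```

Request:
send_rows:
  steps: [0,0,0,-35,13,2,8,0,0,0,-35,13,2,8,0,0,0,-35,13,2,8,0,0,0,-22,8,0,8,0,0,0,-8,3,0,8,0,0,0,0,0,0,8]

```text
clock: 7.75
ee_pos: [522.1, -172.3, 168.3]
eef_rot: [[0.344, 0.939, 0.011], [0.939, -0.344, -0.001], [0.003, 0.011, -1.0]]
wrist_force: [0.3, 0.1, -2.1]
gripper_width: 13.7
```

```bash
python3 -c "
from h import *
go(527,-209,160,69.9)"
```

```text
clk 7.75 pos [ 522.06 -172.31  168.32] yaw 69.89 w 13.7 F [ 0.33  0.1  -2.13] M [0.054 0.032 0.029] q [20.8, 19.6, -6.3, 107.2, 2.5, 52.8, 83.2]
rot [ 0.62 -0.19 -0.01] shift [-32.78  17.16   8.4 ] 37.9
```

Request:
send_rows:
  steps: [0.5,0,0,-25,13,3,8,0,0,0,-5,3,0,8,0,0,-8,0,0,0,8,0,0,-8,0,0,0,8,0,0,-8,0,0,0,8,0,0,-8,0,0,0,8,0,0,-8,0,0,0,8,0,0,-3,0,0,0,8,0,0,0,0,0,0,8,0,0,0,0,0,0,8]

```text
clock: 8.75
ee_pos: [529.3, -186.8, 167.5]
eef_rot: [[-0.436, 0.9, 0.003], [0.9, 0.436, 0.012], [0.009, 0.008, -1.0]]
wrist_force: [0.6, 0.4, -2.7]
gripper_width: 13.7
```

```bash
python3 -c "
from h import *
go(527,-209,160,115)"
```

```text
clk 8.75 pos [ 529.31 -186.84  167.47] yaw 115.82 w 13.7 F [ 0.59  0.39 -2.67] M [ 0.006  0.06  -0.048] q [29.3, 21.7, -15.0, 104.7, 5.9, 54.4, 127.6]
rot [ 0.45 -0.53  0.82] shift [-19.01 -11.79   7.2 ] 23.5
```

Request:
send_rows:
  steps: [0.4,-0.5,0,-12,-7,3,8,0,0,0,-5,-3,2,8,0,0,0,-1,-1,1,8,0,0,0,0,0,0,8,0,0,0,0,0,0,8]

```text
clock: 9.25
ee_pos: [527.0, -208.9, 160.7]
eef_rot: [[-0.433, 0.901, -0.0], [0.901, 0.433, -0.0], [-0.0, -0.0, -1.0]]
wrist_force: [0.7, 0.1, -1.8]
gripper_width: 13.3
```

```bash
python3 -c "
from h import *
go(527,-209,160,115)"
```

```text
clk 9.25 pos [ 526.99 -208.89  160.65] yaw 115.68 w 13.3 F [ 0.68  0.12 -1.8 ] M [0.069 0.059 0.016] q [30.3, 22.6, -14.2, 104.4, 6.7, 53.8, 128.8]
rot [-0.02  0.01  0.68] shift [-0.11 -0.03  0.65] 0.7
```

Request:
send_rows:
  steps: [0,0,0,0,0,8,8,0,0,0,0,0,5,8,0,0,0,0,0,0,8,0,0,0,0,0,0,8]

```text
clock: 9.65
ee_pos: [526.8, -208.4, 146.1]
eef_rot: [[-0.433, 0.901, -0.001], [0.901, 0.433, 0.0], [0.001, -0.001, -1.0]]
wrist_force: [0.4, 0.2, -1.8]
gripper_width: 13.5
```

```bash
python3 -c "
from h import *
go(527,-209,146,115)
shot('scene','s7');shot('top','t7')
go(527,-209,146,115)
a=cv2.imread('pics/s7.png')[175:250,130:200];b=cv2.imread('pics/t7.png')[180:255,290:360]
cv2.imwrite('pics/p9.png',np.hstack([cv2.resize(x,None,fx=5.7,fy=5.7,interpolation=cv2.INTER_LANCZOS4) for x in(a,b)]))
S=Cam('s7')
s=manip.sense();p=s['ee_pos']
for z in(121-12,97-12,0,4): print(z,S.proj([p[0],p[1],p[2]-83.9+z]),(S.proj([p[0],p[1],p[2]-83.9+z])-[130,175])*5.7)
"
```

```text
clk 9.65 pos [ 526.77 -208.41  146.09] yaw 115.68 w 13.5 F [ 0.36  0.2  -1.81] M [ 0.033  0.049 -0.005] q [30.1, 23.7, -14.1, 105.0, 7.1, 52.2, 128.5]
rot [-0.03 -0.04  0.68] shift [-0.64 -0.05  0.09] 0.6
clk 9.75 pos [ 526.84 -208.48  146.3 ] yaw 115.68 w 13.7 F [ 0.35  0.35 -2.29] M [0.053 0.046 0.047] q [30.1, 23.6, -14.1, 105.0, 7.1, 52.2, 128.5]
rot [-0.02 -0.03  0.68] shift [-0.54 -0.08  0.3 ] 0.6
109 [159.96858066 197.26215081] [170.82090975 126.89425963]
85 [161.37577561 202.04563235] [178.84192097 154.16010441]
0 [166.03771682 217.8929815 ] [205.41498585 244.48999457]
4 [165.82888545 217.18310047] [204.22464704 240.4436727 ]
```

View pics/p9.png

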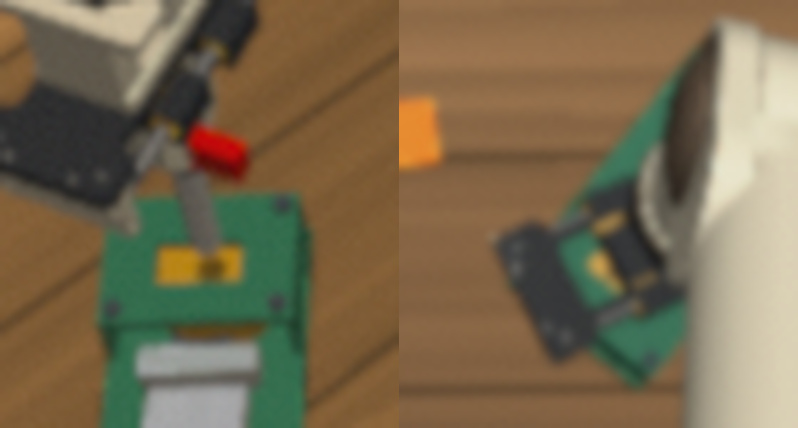

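```bash
python3 -c "
from h import *
a=cv2.imread('pics/s7.png')[198:238,145:190]
b=cv2.resize(a,None,fx=16,fy=14,interpolation=cv2.INTER_LANCZOS4)
a=cv2.resize(a,None,fx=14,fy=14,interpolation=cv2.INTER_CUBIC)
S=Cam('s7')
def u(p): q=S.proj(p); return tuple(((q-[145,198]+.5)*14-.5).round(1))
for p in[(526.8,-208.4,62.3),(526.8,-208.4,66.3),(526.8,-208.4,80),(526.8,-208.4,42),(523.2,-213.2,46),(523.2+.639*22,-213.2+.769*22,50),(523.2-.639*22,-213.2-.769*22,50)]: print(p,u(p))
cv2.imwrite('pics/p10.png',a)"
```

```text
(526.8, -208.4, 62.3) (np.float64(301.3), np.float64(284.9))
(526.8, -208.4, 66.3) (np.float64(298.4), np.float64(275.0))
(526.8, -208.4, 80) (np.float64(288.3), np.float64(240.6))
(526.8, -208.4, 42) (np.float64(315.9), np.float64(334.6))
(523.2, -213.2, 46) (np.float64(284.5), np.float64(327.1))
(537.258, -196.28199999999998, 50) (np.float64(386.3), np.float64(313.9))
(509.14200000000005, -230.118, 50) (np.float64(176.7), np.float64(320.8))
```

View pics/p10.png

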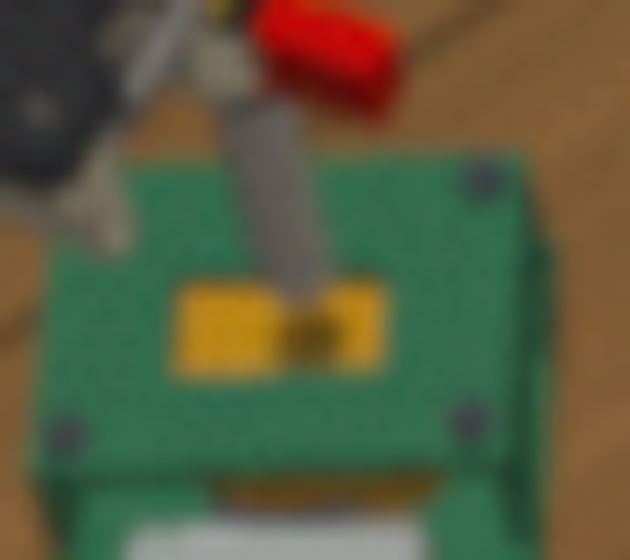

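The picture shows the key bar's axis at (290,240) with its tip near (303,300), where the tool model predicts it. The dark socket is centred at about (311,341), so I need to shift about 1.4 mm towards -y. Then I'll lower it and feel for contact.

```bash
python3 -c "
from h import *
go(526.9,-209.8,131,115.7)"
```

```text
clk 9.75 pos [ 526.84 -208.48  146.3 ] yaw 115.68 w 13.7 F [ 0.35  0.35 -2.29] M [0.053 0.046 0.047] q [30.1, 23.6, -14.1, 105.0, 7.1, 52.2, 128.5]
rot [-0.02 -0.03 -0.02] shift [-1.23 -0.51 15.3 ] 15.4
```

Request:
send_rows:
  steps: [0,0,0,-1.2,-0.4,5,8,0,0,0,0,0,4,8,0,0,0,0,0,2,8,0,0,0,0,0,1,8,0,0,0,0,0,0,8,0,0,0,0,0,0,8]

```text
clock: 10.35
ee_pos: [527.3, -209.9, 133.5]
eef_rot: [[-0.433, 0.901, 0.0], [0.901, 0.433, 0.0], [0.0, 0.0, -1.0]]
wrist_force: [0.0, -0.2, -1.9]
gripper_width: 13.7
```

```bash
python3 -c "
from h import *
go(526.9,-209.8,128,115.7)"
```

```text
clk 10.35 pos [ 527.31 -209.88  133.49] yaw 115.68 w 13.7 F [ 0.01 -0.22 -1.86] M [0.057 0.036 0.02 ] q [30.1, 24.7, -13.9, 105.5, 7.4, 50.8, 128.4]
rot [ 0.   -0.   -0.02] shift [ 0.25 -0.33  5.49] 5.5
```

Request:
send_rows:
  steps: [0,0,0,0.2,-0.3,2,8,0,0,0,0,0,2,8,0,0,0,0,0,1,8,0,0,0,0,0,1,8,0,0,0,0,0,1,8]

```text
clock: 10.85
ee_pos: [527.3, -209.9, 126.4]
eef_rot: [[-0.433, 0.901, 0.001], [0.901, 0.433, -0.0], [-0.001, 0.001, -1.0]]
wrist_force: [-0.6, 0.0, -1.8]
gripper_width: 13.4
```

Request:
send_rows:
  steps: [0,0,0,0,0,1,8,0,0,0,0,0,1,8]

```text
clock: 11.05
ee_pos: [527.3, -209.9, 124.2]
eef_rot: [[-0.433, 0.901, 0.001], [0.901, 0.433, -0.0], [-0.001, 0.001, -1.0]]
wrist_force: [-1.1, 0.2, -2.4]
gripper_width: 13.5
```

```bash
python3 -c "
from h import *
go(526.9,-209.8,122,115.7)"
```

```text
clk 11.05 pos [ 527.33 -209.92  124.22] yaw 115.69 w 13.5 F [-1.11  0.17 -2.41] M [ 0.009  0.047 -0.028] q [30.0, 25.3, -13.8, 105.9, 7.7, 49.6, 128.2]
rot [ 0.04  0.04 -0.01] shift [ 0.29 -0.34  2.22] 2.3
```

Request:
send_rows:
  steps: [0,0,0,0,0,0.7,8,0,0,0,0,0,0.7,8]

```text
clock: 11.25
ee_pos: [527.3, -209.9, 122.6]
eef_rot: [[-0.433, 0.901, 0.001], [0.901, 0.433, -0.0], [-0.001, 0.001, -1.0]]
wrist_force: [-0.8, 0.1, -2.1]
gripper_width: 13.5
```

Request:
send_rows:
  steps: [0,0,0,0,0,0.7,8,0,0,0,0,0,0.7,8]

```text
clock: 11.45
ee_pos: [527.3, -210.0, 121.1]
eef_rot: [[-0.433, 0.901, 0.001], [0.901, 0.433, -0.0], [-0.001, 0.001, -1.0]]
wrist_force: [-0.3, 0.2, -1.5]
gripper_width: 13.6
```

```bash
python3 -c "
from h import *
go(526.9,-209.8,122,115.7)"
```

```text
clk 11.45 pos [ 527.33 -210.    121.15] yaw 115.69 w 13.6 F [-0.25  0.22 -1.5 ] M [0.023 0.06  0.013] q [29.9, 25.6, -13.7, 106.0, 7.8, 49.3, 128.1]
rot [ 0.04  0.04 -0.01] shift [ 0.37 -0.3  -0.85] 1.0
```

Request:
send_rows:
  steps: [0,0,0,0,0,0.7,8,0,0,0,0,0,0.7,8]

```text
clock: 11.65
ee_pos: [527.3, -210.1, 119.7]
eef_rot: [[-0.433, 0.901, 0.001], [0.901, 0.433, -0.0], [-0.001, 0.001, -1.0]]
wrist_force: [-0.7, 0.6, -1.2]
gripper_width: 13.6
```

Request:
send_rows:
  steps: [0,0,0,0,0,0.7,8,0,0,0,0,0,0.7,8]

```text
clock: 11.85
ee_pos: [527.3, -210.1, 118.2]
eef_rot: [[-0.433, 0.901, 0.001], [0.901, 0.433, -0.0], [-0.001, 0.001, -1.0]]
wrist_force: [-0.7, -0.1, -2.5]
gripper_width: 13.8
```

```bash
python3 -c "
from h import *
go(526.9,-209.8,122,115.7)"
```

```text
clk 11.85 pos [ 527.34 -210.09  118.16] yaw 115.68 w 13.8 F [-0.69 -0.12 -2.52] M [ 0.091  0.024 -0.028] q [29.9, 25.8, -13.7, 106.1, 7.9, 48.9, 128.0]
rot [ 0.04  0.05 -0.02] shift [ 0.45 -0.27 -3.84] 3.9
```

Request:
send_rows:
  steps: [0,0,0,0,0,0.8,8,0,0,0,0,0,0.8,8]

```text
clock: 12.05
ee_pos: [527.3, -210.1, 116.4]
eef_rot: [[-0.433, 0.901, 0.001], [0.901, 0.433, -0.0], [-0.001, 0.001, -1.0]]
wrist_force: [-0.4, -0.9, -1.7]
gripper_width: 13.1
```

Request:
send_rows:
  steps: [0,0,0,0,0,0.8,8,0,0,0,0,0,0.8,8]

```text
clock: 12.25
ee_pos: [527.3, -210.2, 114.7]
eef_rot: [[-0.433, 0.901, 0.001], [0.901, 0.433, -0.001], [-0.001, 0.001, -1.0]]
wrist_force: [0.2, 0.6, -3.5]
gripper_width: 13.8
```

```bash
python3 -c "
from h import *
go(526.9,-209.8,122,115.7)
shot('scene','s8')
a=cv2.imread('pics/s8.png')[188:238,140:190]
cv2.imwrite('pics/p11.png',cv2.resize(a,None,fx=12,fy=12,interpolation=cv2.INTER_CUBIC))"
```

```text
clk 12.25 pos [ 527.33 -210.18  114.69] yaw 115.68 w 13.8 F [ 0.23  0.61 -3.48] M [0.004 0.065 0.054] q [29.8, 26.1, -13.6, 106.2, 8.0, 48.6, 127.9]
rot [ 0.04  0.05 -0.02] shift [ 0.52 -0.22 -7.31] 7.3
```

View pics/p11.png

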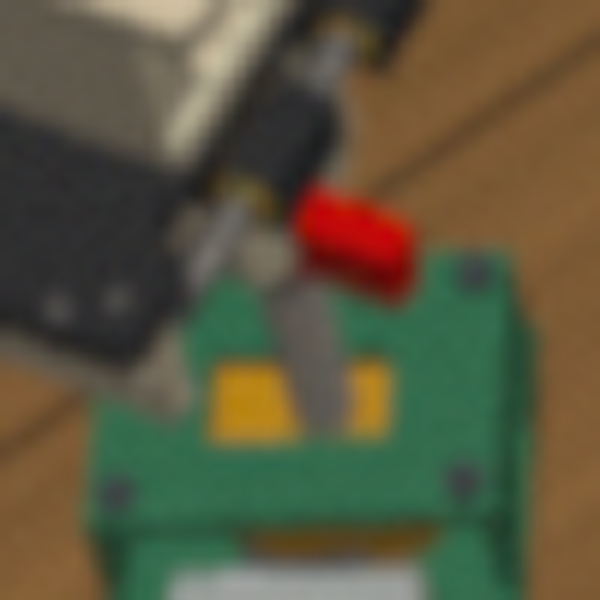

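The bar now runs into the slot and covers the dark socket at about (325,425), with no contact force. It seems to be going in already aligned, so I'll continue gently.

Request:
send_rows:
  steps: [0,0,0,0,0,0.8,8,0,0,0,0,0,0.8,8]

```text
clock: 12.5
ee_pos: [527.3, -210.2, 112.9]
eef_rot: [[-0.433, 0.901, 0.001], [0.901, 0.433, -0.0], [-0.001, 0.001, -1.0]]
wrist_force: [0.5, 0.2, -2.4]
gripper_width: 13.6
```

Request:
send_rows:
  steps: [0,0,0,0,0,0.8,8,0,0,0,0,0,0.8,8]

```text
clock: 12.7
ee_pos: [527.3, -210.2, 111.2]
eef_rot: [[-0.433, 0.901, 0.001], [0.901, 0.433, -0.001], [-0.001, 0.001, -1.0]]
wrist_force: [-0.3, -0.4, -2.5]
gripper_width: 14.0
```

Request:
send_rows:
  steps: [0,0,0,0,0,0.8,8,0,0,0,0,0,0.8,8]

```text
clock: 12.9
ee_pos: [527.3, -210.2, 109.4]
eef_rot: [[-0.433, 0.901, 0.001], [0.901, 0.433, -0.001], [-0.001, 0.001, -1.0]]
wrist_force: [0.3, 0.6, -1.8]
gripper_width: 13.6
```

Request:
send_rows:
  steps: [0,0,0,0,0,0.8,8,0,0,0,0,0,0.8,8]

```text
clock: 13.1
ee_pos: [527.4, -210.2, 107.7]
eef_rot: [[-0.433, 0.901, 0.001], [0.901, 0.433, -0.001], [-0.001, 0.001, -1.0]]
wrist_force: [-0.3, 0.3, -1.3]
gripper_width: 13.7
```

Request:
send_rows:
  steps: [0,0,0,0,0,0.8,8,0,0,0,0,0,0.8,8]

```text
clock: 13.3
ee_pos: [527.4, -210.3, 106.0]
eef_rot: [[-0.433, 0.901, 0.001], [0.901, 0.433, -0.001], [-0.001, 0.001, -1.0]]
wrist_force: [1.2, 0.0, -2.9]
gripper_width: 13.5
```

Request:
send_rows:
  steps: [0,0,0,0,0,0.7,8,0,0,0,0,0,0.7,8]

```text
clock: 13.5
ee_pos: [527.4, -210.3, 104.5]
eef_rot: [[-0.433, 0.901, 0.001], [0.901, 0.433, -0.001], [-0.001, 0.001, -1.0]]
wrist_force: [0.6, -0.6, -1.7]
gripper_width: 13.6
```

```bash
python3 -c "
from h import *
go(526.9,-209.8,100,115.7)
shot('scene','s9')
a=cv2.imread('pics/s9.png')[188:238,140:190]
cv2.imwrite('pics/p12.png',cv2.resize(a,None,fx=12,fy=12,interpolation=cv2.INTER_CUBIC))"
```

```text
clk 13.5 pos [ 527.39 -210.27  104.46] yaw 115.67 w 13.6 F [ 0.6  -0.64 -1.75] M [0.006 0.063 0.054] q [29.7, 26.9, -13.5, 106.6, 8.2, 47.4, 127.7]
rot [ 0.04  0.06 -0.03] shift [ 0.64 -0.24  4.46] 4.5
```

View pics/p12.png

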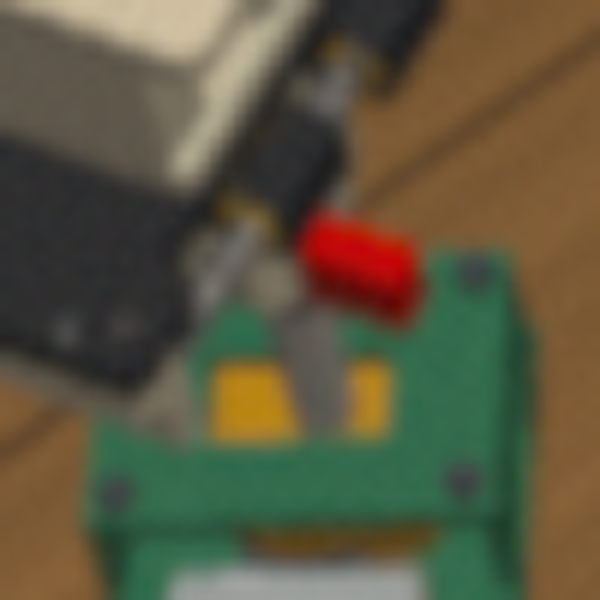

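Request:
send_rows:
  steps: [0,0,0,0,0,0.6,8,0,0,0,0,0,0.6,8]

```text
clock: 13.75
ee_pos: [527.4, -210.3, 103.1]
eef_rot: [[-0.433, 0.901, 0.001], [0.901, 0.433, -0.001], [-0.001, 0.001, -1.0]]
wrist_force: [-0.4, -0.5, -0.9]
gripper_width: 13.9
```

Request:
send_rows:
  steps: [0,0,0,0,0,0.6,8,0,0,0,0,0,0.6,8]

```text
clock: 13.95
ee_pos: [527.4, -210.3, 101.9]
eef_rot: [[-0.433, 0.901, 0.001], [0.901, 0.433, -0.001], [-0.001, 0.001, -1.0]]
wrist_force: [-0.2, -0.0, -2.2]
gripper_width: 13.5
```

Request:
send_rows:
  steps: [0,0,0,0,0,0.5,8,0,0,0,0,0,0.5,8]

```text
clock: 14.15
ee_pos: [527.4, -210.3, 100.9]
eef_rot: [[-0.433, 0.901, 0.001], [0.901, 0.433, -0.001], [-0.001, 0.001, -1.0]]
wrist_force: [0.1, 0.2, -1.9]
gripper_width: 13.9
```

Request:
send_rows:
  steps: [0,0,0,0,0,0.5,8,0,0,0,0,0,0.5,8]

```text
clock: 14.35
ee_pos: [527.5, -210.4, 99.9]
eef_rot: [[-0.433, 0.901, 0.001], [0.901, 0.433, -0.001], [-0.001, 0.001, -1.0]]
wrist_force: [-0.2, -0.5, 1.7]
gripper_width: 13.4
```

Contact at TCP z 99.9, exactly where the 16 mm floor is predicted, with about 3.7 N of push. The key is home. Now I'll turn gently clockwise.

Request:
send_rows:
  steps: [0,0,0,0,0,0,8,0,0,0,0,0,0,8,0,0,1,0,0,0,8,0,0,1,0,0,0,8]

```text
clock: 14.75
ee_pos: [527.4, -210.4, 100.0]
eef_rot: [[-0.399, 0.917, 0.001], [0.917, 0.399, -0.001], [-0.001, 0.001, -1.0]]
wrist_force: [-0.7, 0.0, -1.9]
gripper_width: 13.6
```

```bash
python3 -c "
from h import *
go(527.4,-210.3,99.9,115.7)"
```

```text
clk 14.75 pos [ 527.4  -210.4    99.98] yaw 113.54 w 13.6 F [-0.69  0.01 -1.87] M [0.055 0.104 0.025] q [29.2, 27.2, -12.9, 106.7, 8.1, 46.9, 125.7]
rot [ 0.04  0.07 -2.16] shift [0.09 0.04 0.08] 0.1
```

Request:
send_rows:
  steps: [0,0,2,0,0,0,8,0,0,2,0,0,0,8,0,0,2,0,0,0,8]

```text
clock: 15.05
ee_pos: [527.5, -210.4, 100.0]
eef_rot: [[-0.296, 0.955, 0.001], [0.955, 0.296, -0.001], [-0.001, 0.001, -1.0]]
wrist_force: [-0.1, 0.4, -1.4]
gripper_width: 13.7
```

```bash
python3 -c "
from h import *
go(527.4,-210.3,99.9,115.7)"
```

```text
clk 15.05 pos [ 527.53 -210.42   99.99] yaw 107.2 w 13.7 F [-0.06  0.39 -1.36] M [0.058 0.151 0.06 ] q [28.1, 27.1, -11.4, 106.8, 7.2, 46.7, 120.2]
rot [ 0.05  0.08 -8.5 ] shift [ 0.15 -0.09  0.09] 0.2
```

Request:
send_rows:
  steps: [0,0,2,0,0,0,8,0,0,2,0,0,0,8,0,0,2,0,0,0,8]

```text
clock: 15.35
ee_pos: [527.7, -210.4, 100.0]
eef_rot: [[-0.188, 0.982, 0.002], [0.982, 0.188, -0.001], [-0.001, 0.001, -1.0]]
wrist_force: [-0.4, -0.0, -2.3]
gripper_width: 13.8
```

```bash
python3 -c "
from h import *
go(527.4,-210.3,99.9,115.7)"
```

```text
clk 15.35 pos [ 527.65 -210.36   99.98] yaw 100.84 w 13.8 F [-0.38 -0.03 -2.29] M [-0.01   0.085  0.097] q [26.9, 27.0, -10.0, 106.8, 6.3, 46.6, 114.6]
rot [  0.06   0.09 -14.86] shift [ 0.11 -0.24  0.08] 0.3
```

Request:
send_rows:
  steps: [0,0,2,0,0,0,8,0,0,2,0,0,0,8,0,0,2,0,0,0,8]

```text
clock: 15.65
ee_pos: [527.8, -210.3, 100.0]
eef_rot: [[-0.078, 0.997, 0.002], [0.997, 0.078, -0.001], [-0.002, 0.002, -1.0]]
wrist_force: [-0.5, -0.7, -0.7]
gripper_width: 13.7
```

```bash
python3 -c "
from h import *
go(527.4,-210.3,99.9,115.7)"
```

```text
clk 15.65 pos [ 527.82 -210.28   99.98] yaw 94.49 w 13.7 F [-0.48 -0.72 -0.73] M [0.023 0.092 0.242] q [25.7, 26.9, -8.5, 106.9, 5.4, 46.5, 108.9]
rot [  0.08   0.11 -21.21] shift [ 0.02 -0.42  0.08] 0.4
```

Request:
send_rows:
  steps: [0,0,2.5,0,0,0,8,0,0,2.5,0,0,0,8,0,0,2.5,0,0,0,8,0,0,2.5,0,0,0,8,0,0,2.5,0,0,0,8]

```text
clock: 16.15
ee_pos: [528.1, -210.2, 100.0]
eef_rot: [[0.151, 0.989, 0.002], [0.989, -0.151, -0.002], [-0.002, 0.003, -1.0]]
wrist_force: [-0.0, -1.3, -0.5]
gripper_width: 13.5
```

```bash
python3 -c "
from h import *
go(527.4,-210.3,99.9,115.7)
shot('scene','s10')
a=cv2.imread('pics/s10.png')[188:288,135:195]
cv2.imwrite('pics/p13.png',cv2.resize(a,None,fx=6,fy=6,interpolation=cv2.INTER_CUBIC))"
```

```text
clk 16.15 pos [ 528.13 -210.22   99.97] yaw 81.31 w 13.5 F [-0.04 -1.29 -0.51] M [-0.031  0.075  0.106] q [23.3, 26.7, -5.5, 106.9, 3.5, 46.3, 97.3]
rot [  0.11   0.13 -34.39] shift [-0.19 -0.71  0.07] 0.7
```

View pics/p13.png

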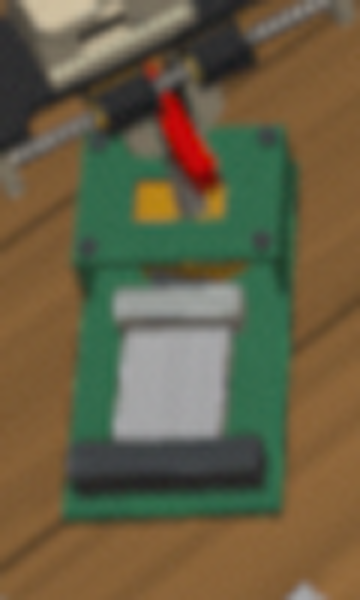

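Request:
send_rows:
  steps: [0,0,4,0,0,0,8,0,0,4,0,0,0,8,0,0,4,0,0,0,8,0,0,4,0,0,0,8,0,0,4,0,0,0,8,0,0,4,0,0,0,8]

```text
clock: 16.8
ee_pos: [528.7, -210.3, 100.0]
eef_rot: [[0.553, 0.833, 0.003], [0.833, -0.553, -0.003], [-0.0, 0.004, -1.0]]
wrist_force: [-0.0, -1.7, -1.6]
gripper_width: 13.6
```

```bash
python3 -c "
from h import *
go(527.4,-210.3,99.9,0)"
```

```text
clk 16.8 pos [ 528.66 -210.28   99.97] yaw 56.45 w 13.6 F [-0.03 -1.73 -1.59] M [-0.126  0.066  0.161] q [18.7, 26.6, 0.2, 107.1, -0.0, 46.1, 75.4]
rot [ 0.23 -0.1  56.45] shift [-0.71 -1.05  0.06] 1.3
```

Request:
send_rows:
  steps: [0,0,4,0,0,0,8,0,0,4,0,0,0,8,0,0,4,0,0,0,8,0,0,4,0,0,0,8,0,0,4,0,0,0,8,0,0,4,0,0,0,8]

```text
clock: 17.4
ee_pos: [529.1, -210.6, 100.0]
eef_rot: [[0.851, 0.525, 0.004], [0.525, -0.851, -0.004], [0.001, 0.006, -1.0]]
wrist_force: [-0.8, 0.2, -1.1]
gripper_width: 13.6
```

```bash
python3 -c "
from h import *
go(527.4,-210.3,99.9,0)"
```

```text
clk 17.4 pos [ 529.11 -210.6    99.99] yaw 31.64 w 13.6 F [-0.76  0.25 -1.06] M [-0.134  0.074  0.08 ] q [14.2, 26.7, 6.0, 107.3, -3.5, 46.0, 53.6]
rot [ 0.29 -0.17 31.64] shift [-1.3  -1.16  0.08] 1.7
```

Request:
send_rows:
  steps: [0,0,4,0,0,0,8,0,0,4,0,0,0,8,0,0,4,0,0,0,8,0,0,4,0,0,0,8,0,0,4,0,0,0,8,0,0,4,0,0,0,8]

```text
clock: 18.0
ee_pos: [529.4, -211.0, 100.0]
eef_rot: [[0.993, 0.119, 0.005], [0.119, -0.993, -0.006], [0.004, 0.006, -1.0]]
wrist_force: [-0.0, -1.4, -1.8]
gripper_width: 13.4
```

```bash
python3 -c "
from h import *
go(527.4,-210.3,99.9,0)"
```

```text
clk 18.0 pos [ 529.41 -211.    100.  ] yaw 6.85 w 13.4 F [-0.04 -1.36 -1.81] M [-0.214  0.18   0.056] q [9.5, 26.9, 11.8, 107.4, -7.1, 46.0, 31.9]
rot [ 0.34 -0.24  6.85] shift [-1.91 -0.94  0.08] 2.1
```

Request:
send_rows:
  steps: [0,0,4,0,0,0,8,0,0,4,0,0,0,8,0,0,3,0,0,0,8,0,0,3,0,0,0,8]

```text
clock: 18.4
ee_pos: [529.5, -211.3, 100.0]
eef_rot: [[0.991, -0.133, 0.005], [-0.133, -0.991, -0.007], [0.006, 0.006, -1.0]]
wrist_force: [-1.1, -0.5, -1.4]
gripper_width: 13.8
```

```bash
python3 -c "
from h import *
go(527.4,-210.3,99.9,0)
shot('scene','s11')
a=cv2.imread('pics/s11.png')[188:288,135:195]
cv2.imwrite('pics/p14.png',cv2.resize(a,None,fx=6,fy=6,interpolation=cv2.INTER_CUBIC))"
```

```text
clk 18.4 pos [ 529.46 -211.35   99.97] yaw -7.62 w 13.8 F [-1.07 -0.55 -1.38] M [-0.239  0.153  0.16 ] q [6.8, 27.2, 15.3, 107.5, -9.2, 46.1, 19.2]
rot [ 0.38 -0.29 -7.62] shift [-2.19 -0.77  0.05] 2.3
```

View pics/p14.png

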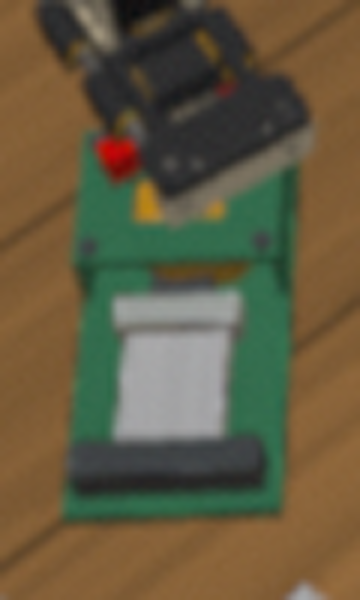

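Request:
send_rows:
  steps: [0.1,0,2.5,0,0,0,8,0.1,0,2.5,0,0,0,8,0,0,2.5,0,0,0,8,0,0,2.5,0,0,0,8]

```text
clock: 18.85
ee_pos: [529.5, -211.6, 100.0]
eef_rot: [[0.952, -0.305, 0.005], [-0.305, -0.952, -0.004], [0.006, 0.003, -1.0]]
wrist_force: [-0.0, 0.1, -0.9]
gripper_width: 13.7
```

```bash
python3 -c "
from h import *
go(527.4,-210.3,99.9,0)"
```

```text
clk 18.85 pos [ 529.45 -211.63   99.98] yaw -17.74 w 13.7 F [-0.04  0.05 -0.91] M [-0.285  0.227  0.156] q [5.1, 27.5, 17.6, 107.5, -10.9, 46.3, 10.7]
rot [  0.21  -0.33 -17.74] shift [-2.36 -0.64  0.07] 2.4
```

Request:
send_rows:
  steps: [0,0,2,0,0,0,8,0,0,2,0,0,0,8,0,0,2,0,0,0,8]

```text
clock: 19.15
ee_pos: [529.4, -211.7, 100.0]
eef_rot: [[0.916, -0.402, 0.005], [-0.402, -0.916, -0.005], [0.007, 0.003, -1.0]]
wrist_force: [-0.2, -0.5, -0.4]
gripper_width: 13.5
```

```bash
python3 -c "
from h import *
go(527.4,-210.3,99.9,0)"
```

```text
clk 19.15 pos [ 529.45 -211.72  100.  ] yaw -23.7 w 13.5 F [-0.15 -0.5  -0.39] M [-0.301  0.306  0.152] q [4.0, 27.6, 19.0, 107.6, -11.8, 46.3, 5.5]
rot [  0.23  -0.34 -23.7 ] shift [-2.45 -0.47  0.08] 2.5
```

Request:
send_rows:
  steps: [0,0,2,0,0,0,8,0,0,2,0,0,0,8,0,0,2,0,0,0,8]

```text
clock: 19.45
ee_pos: [529.4, -211.8, 100.0]
eef_rot: [[0.869, -0.495, 0.005], [-0.495, -0.869, -0.006], [0.007, 0.003, -1.0]]
wrist_force: [-1.2, -1.2, -0.4]
gripper_width: 13.8
```

```bash
python3 -c "
from h import *
go(527.4,-210.3,99.9,0)"
```

```text
clk 19.45 pos [ 529.43 -211.85   99.98] yaw -29.64 w 13.8 F [-1.23 -1.2  -0.36] M [-0.268  0.303  0.155] q [2.9, 27.8, 20.5, 107.6, -12.7, 46.4, 0.3]
rot [  0.25  -0.36 -29.64] shift [-2.53 -0.34  0.06] 2.6
```

Request:
send_rows:
  steps: [0.15,-0.2,0,0,0,0,8,0.1,-0.15,0,0,0,0,8]

```text
clock: 19.65
ee_pos: [529.5, -212.1, 100.0]
eef_rot: [[0.871, -0.492, 0.002], [-0.492, -0.871, 0.001], [0.001, -0.001, -1.0]]
wrist_force: [-0.9, -0.7, -1.2]
gripper_width: 13.8
```

```bash
python3 -c "
from h import *
go(527.4,-210.3,99.9,-29.6)"
```

```text
clk 19.65 pos [ 529.53 -212.06   99.99] yaw -29.48 w 13.8 F [-0.89 -0.66 -1.15] M [-0.471  0.148  0.122] q [3.3, 28.0, 20.3, 107.3, -13.0, 46.9, 0.8]
rot [-0.08 -0.07  0.12] shift [-2.72 -0.48  0.09] 2.8
```

A side moment of about 0.5 N m has built up, because the key is held slightly off its axis. I'll regrasp to relieve it: open briefly, check, close again.

Request:
send_rows:
  newtons: 20
  steps: [0,0,0,0,0,0,24,0,0,0,0,0,0,24,0,0,0,0,0,0,24]

```text
clock: 19.95
ee_pos: [530.6, -211.7, 100.5]
eef_rot: [[0.872, -0.49, 0.003], [-0.49, -0.872, 0.001], [0.002, -0.003, -1.0]]
wrist_force: [0.0, 0.3, -0.7]
gripper_width: 23.7
```

```bash
python3 -c "
from h import *
go(527.4,-210.3,99.9,-29.6)
d=shot('scene','s12');shot('top','t12')
go(527.4,-210.3,99.9,-29.6)
a=cv2.imread('pics/s12.png')[170:270,135:195];b=cv2.imread('pics/t12.png')[180:280,290:370]
cv2.imwrite('pics/p15.png',np.hstack([cv2.resize(x,None,fx=5.5,fy=5.5,interpolation=cv2.INTER_CUBIC) for x in(a,b)]))"
```

```text
clk 19.95 pos [ 530.56 -211.72  100.51] yaw -29.36 w 23.7 F [ 0.03  0.26 -0.68] M [-0.06   0.099 -0.005] q [3.3, 28.0, 20.2, 107.2, -13.0, 46.9, 0.9]
rot [-0.17 -0.13  0.24] shift [-3.46  0.32  0.6 ] 3.5
clk 20.05 pos [ 530.52 -211.72  100.48] yaw -29.37 w 23.8 F [ 0.16 -0.19  0.61] M [-0.042  0.121 -0.05 ] q [3.3, 28.0, 20.2, 107.2, -13.0, 46.9, 0.9]
rot [-0.17 -0.13  0.23] shift [-3.42  0.29  0.58] 3.5
```

View pics/p15.png

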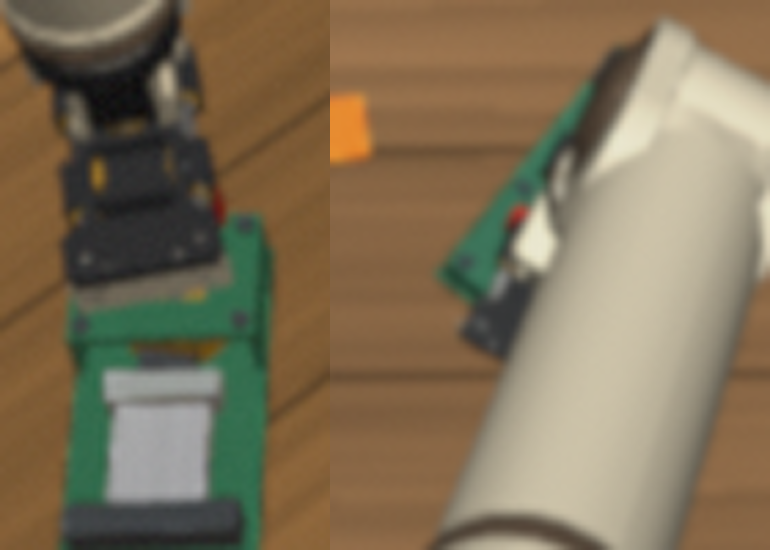

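The clamp's jaw has advanced to touch or nearly touch the plate, with a small gap at crop (160,400). I'll work out the key axis from the TCP circle to recentre.

```bash
python3 -c "
from h import *
D=[(115.7,527.4,-210.3),(107.2,527.53,-210.42),(94.5,527.82,-210.28),(81.3,528.13,-210.22),(56.45,528.66,-210.28),(31.64,529.11,-210.6),(6.85,529.41,-211.0),(-7.6,529.46,-211.35),(-17.7,529.45,-211.63),(-29.64,529.43,-211.85)]
A=[];b=[]
for a,x,y in D:
  c,s=np.cos(np.radians(a)),np.sin(np.radians(a)); A+=[[1,0,c,-s],[0,1,s,c]];b+=[x,y]
A=np.array(A);b=np.array(b);r=np.linalg.lstsq(A,b,rcond=None)[0];print(r,np.abs(A@r-b).max())
go(r[0],r[1],99.9,-29.6)"
```

```text
[ 5.28184390e+02 -2.11464205e+02  1.25532122e+00  2.64303960e-01] 0.14768144997540844
clk 20.05 pos [ 530.52 -211.72  100.48] yaw -29.37 w 23.8 F [ 0.16 -0.19  0.61] M [-0.042  0.121 -0.05 ] q [3.3, 28.0, 20.2, 107.2, -13.0, 46.9, 0.9]
rot [-0.17 -0.13  0.23] shift [-2.16  0.92  0.58] 2.4
```

Request:
send_rows:
  newtons: 20
  steps: [-0.1,-0.1,0,-0.9,0.9,0.3,24,0,0,0,0,0,0,18,0,0,0,0,0,0,8,0,0,0,0,0,0,8,0,0,0,0,0,0,8]

```text
clock: 20.55
ee_pos: [529.0, -211.8, 100.3]
eef_rot: [[0.872, -0.49, 0.0], [-0.49, -0.872, 0.001], [-0.0, -0.001, -1.0]]
wrist_force: [-0.2, -0.4, 0.1]
gripper_width: 13.4
```

Request:
send_rows:
  newtons: 40
  steps: [0,0,0,0,0,0,8,0,0,0,0,0,0,8]

```text
clock: 20.75
ee_pos: [529.1, -211.8, 100.3]
eef_rot: [[0.872, -0.49, 0.001], [-0.49, -0.872, 0.001], [-0.0, -0.001, -1.0]]
wrist_force: [0.3, 0.2, -0.8]
gripper_width: 13.4
```

```bash
python3 -c "
from h import *
go(528.2,-211.5,99.9,-29.6)"
```

```text
clk 20.75 pos [ 529.08 -211.75  100.31] yaw -29.33 w 13.4 F [ 0.33  0.15 -0.84] M [-0.076  0.214  0.01 ] q [3.3, 27.9, 20.3, 107.3, -12.9, 47.0, 0.9]
rot [-0.07  0.    0.27] shift [-0.89  0.21  0.41] 1.0
```

Strain is relieved (Mx ≈ -0.08). Continuing clockwise in small checked steps.

Request:
send_rows:
  steps: [0,0,2,0,0,0,8,0,0,2,0,0,0,8,0,0,2,0,0,0,8,0,0,2,0,0,0,8]

```text
clock: 21.15
ee_pos: [529.1, -211.8, 100.3]
eef_rot: [[0.793, -0.609, 0.001], [-0.609, -0.793, 0.001], [-0.0, -0.001, -1.0]]
wrist_force: [-0.2, 0.3, 0.4]
gripper_width: 13.9
```

```bash
python3 -c "
from h import *
go(528.2,-211.5,99.9,-29.6)"
```

```text
clk 21.15 pos [ 529.12 -211.84  100.32] yaw -37.53 w 13.9 F [-0.18  0.3   0.38] M [-0.103  0.247  0.12 ] q [1.8, 28.2, 22.2, 107.3, -14.2, 47.1, -6.2]
rot [-0.06 -0.   -7.93] shift [-0.94  0.29  0.42] 1.1
```

Request:
send_rows:
  steps: [0,0,2,0,0,0,8,0,0,2,0,0,0,8,0,0,2,0,0,0,8,0,0,2,0,0,0,8]

```text
clock: 21.55
ee_pos: [529.1, -211.9, 100.3]
eef_rot: [[0.697, -0.717, 0.0], [-0.717, -0.697, 0.0], [-0.0, -0.001, -1.0]]
wrist_force: [-0.2, 0.5, 0.6]
gripper_width: 13.2
```

```bash
python3 -c "
from h import *
go(528.2,-211.5,99.9,-29.6)"
```

```text
clk 21.55 pos [ 529.1  -211.94  100.29] yaw -45.8 w 13.2 F [-0.2   0.47  0.64] M [-0.082  0.235  0.105] q [0.2, 28.5, 24.2, 107.4, -15.5, 47.3, -13.4]
rot [ -0.03  -0.   -16.2 ] shift [-0.94  0.34  0.39] 1.1
```

Request:
send_rows:
  steps: [0,0,2,0,0,0,8,0,0,2,0,0,0,8,0,0,2,0,0,0,8]

```text
clock: 21.85
ee_pos: [529.1, -212.0, 100.3]
eef_rot: [[0.616, -0.788, 0.0], [-0.788, -0.616, 0.0], [0.0, -0.0, -1.0]]
wrist_force: [-1.1, -0.5, 0.3]
gripper_width: 13.7
```

```bash
python3 -c "
from h import *
go(528.2,-211.5,99.9,-29.6)"
```

```text
clk 21.85 pos [ 529.09 -212.    100.3 ] yaw -51.99 w 13.7 F [-1.08 -0.54  0.3 ] M [-0.085  0.303  0.134] q [-0.9, 28.8, 25.7, 107.4, -16.5, 47.4, -18.7]
rot [-1.000e-02 -1.000e-02 -2.239e+01] shift [-0.94  0.39  0.4 ] 1.1
```

Request:
send_rows:
  steps: [0,0,2,0,0,0,8,0,0,2,0,0,0,8,0,0,2,0,0,0,8,0,0,2,0,0,0,8]

```text
clock: 22.25
ee_pos: [529.1, -212.1, 100.3]
eef_rot: [[0.496, -0.868, -0.0], [-0.868, -0.496, -0.0], [0.0, 0.0, -1.0]]
wrist_force: [-0.1, 0.2, -0.8]
gripper_width: 13.7
```

```bash
python3 -c "
from h import *
go(528.2,-211.5,99.9,-29.6)"
```

```text
clk 22.25 pos [ 529.07 -212.12  100.31] yaw -60.25 w 13.7 F [-0.06  0.21 -0.75] M [-0.064  0.248  0.129] q [-2.5, 29.1, 27.8, 107.5, -17.8, 47.7, -25.8]
rot [ 2.000e-02 -2.000e-02 -3.065e+01] shift [-0.97  0.45  0.41] 1.1
```

Request:
send_rows:
  steps: [0,0,2,0,0,0,8,0,0,2,0,0,0,8,0,0,2,0,0,0,8,0,0,2,0,0,0,8]

```text
clock: 22.65
ee_pos: [529.0, -212.1, 100.3]
eef_rot: [[0.368, -0.93, -0.001], [-0.93, -0.368, -0.001], [0.001, 0.001, -1.0]]
wrist_force: [-0.3, 0.2, 0.8]
gripper_width: 13.6
```

```bash
python3 -c "
from h import *
go(528.2,-211.5,99.9,-29.6)"
```

```text
clk 22.65 pos [ 529.03 -212.12  100.29] yaw -68.43 w 13.6 F [-0.34  0.2   0.75] M [-0.116  0.264  0.291] q [-4.0, 29.5, 29.8, 107.5, -19.2, 47.9, -32.9]
rot [ 7.000e-02 -3.000e-02 -3.883e+01] shift [-0.88  0.54  0.39] 1.1
```

Request:
send_rows:
  steps: [0,0,2,0,0,0,8,0,0,2,0,0,0,8,0,0,2,0,0,0,8]

```text
clock: 22.95
ee_pos: [529.0, -212.0, 100.3]
eef_rot: [[0.269, -0.963, -0.001], [-0.963, -0.269, -0.002], [0.002, 0.002, -1.0]]
wrist_force: [0.7, 0.3, 0.8]
gripper_width: 13.4
```

```bash
python3 -c "
from h import *
go(528.2,-211.5,99.9,-29.6)
d=shot('scene','s13')
a=cv2.imread('pics/s13.png')[190:280,135:195]
cv2.imwrite('pics/p16.png',cv2.resize(a,None,fx=6.5,fy=6.5,interpolation=cv2.INTER_CUBIC))"
```

```text
clk 22.95 pos [ 528.98 -212.03  100.3 ] yaw -74.4 w 13.4 F [0.73 0.33 0.82] M [-0.106  0.331  0.714] q [-5.1, 29.9, 31.3, 107.5, -20.1, 48.1, -38.1]
rot [  0.14  -0.05 -44.8 ] shift [-0.72  0.61  0.4 ] 1.0
```

View pics/p16.png

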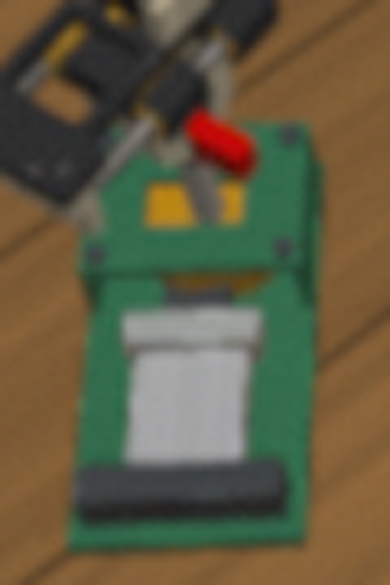

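Mz has jumped to 0.7 N m, so this is the pinning zone or the end stop. I'll ease off at once.

Request:
send_rows:
  steps: [0,0,-1,0,0,0,8]

```text
clock: 23.1
ee_pos: [529.0, -212.0, 100.3]
eef_rot: [[0.287, -0.958, -0.002], [-0.958, -0.287, -0.003], [0.002, 0.002, -1.0]]
wrist_force: [-1.5, -0.5, 0.8]
gripper_width: 13.6
```

```bash
python3 -c "
from h import *
go(528.2,-211.5,99.9,-29.6);print(manip.sense()['tau'].round(2))"
```

```text
clk 23.1 pos [ 529.01 -211.99  100.29] yaw -73.34 w 13.6 F [-1.49 -0.5   0.79] M [-0.217  0.357  0.506] q [-5.0, 29.8, 31.0, 107.5, -19.9, 48.1, -37.2]
rot [  0.17  -0.06 -43.74] shift [-0.7   0.64  0.39] 1.0
[  0.07 -48.75   8.46 -22.1   -0.66  -0.15  -0.93]
```

Request:
send_rows:
  steps: [0,0,-0.7,0,0,0,8]

```text
clock: 23.2
ee_pos: [529.0, -212.0, 100.3]
eef_rot: [[0.301, -0.954, -0.002], [-0.954, -0.301, -0.003], [0.002, 0.002, -1.0]]
wrist_force: [-1.6, 0.0, 0.7]
gripper_width: 13.7
```

```bash
python3 -c "
from h import *
go(528.2,-211.5,99.9,-29.6)"
```

```text
clk 23.2 pos [ 529.03 -212.    100.28] yaw -72.5 w 13.7 F [-1.56  0.03  0.72] M [-0.127  0.304  0.316] q [-4.9, 29.8, 30.8, 107.5, -19.8, 48.1, -36.5]
rot [  0.18  -0.06 -42.9 ] shift [-0.73  0.64  0.38] 1.0
```

Request:
send_rows:
  steps: [0,0,-0.5,0,0,0,8]

```text
clock: 23.3
ee_pos: [529.0, -212.0, 100.3]
eef_rot: [[0.31, -0.951, -0.002], [-0.951, -0.31, -0.003], [0.002, 0.002, -1.0]]
wrist_force: [-0.9, 0.0, -0.1]
gripper_width: 13.3
```

```bash
python3 -c "
from h import *
go(528.2,-211.5,99.9,-29.6)"
```

```text
clk 23.3 pos [ 529.02 -211.99  100.28] yaw -71.93 w 13.3 F [-0.94  0.04 -0.14] M [-0.122  0.286  0.217] q [-4.7, 29.7, 30.7, 107.5, -19.7, 48.0, -36.0]
rot [  0.17  -0.06 -42.33] shift [-0.72  0.62  0.38] 1.0
```

Request:
send_rows:
  steps: [0,0,-0.6,0,0,0,8,0,0,-0.3,0,0,0,8]

```text
clock: 23.5
ee_pos: [529.0, -212.1, 100.3]
eef_rot: [[0.326, -0.945, -0.001], [-0.945, -0.326, -0.002], [0.002, 0.002, -1.0]]
wrist_force: [-0.2, 0.2, -0.4]
gripper_width: 13.7
```

```bash
python3 -c "
from h import *
go(528.2,-211.5,99.9,-29.6)"
```

```text
clk 23.5 pos [ 528.99 -212.05  100.29] yaw -70.99 w 13.7 F [-0.21  0.19 -0.44] M [-0.025  0.266  0.069] q [-4.5, 29.7, 30.4, 107.5, -19.5, 48.0, -35.1]
rot [  0.14  -0.05 -41.39] shift [-0.78  0.57  0.39] 1.0
```

Request:
send_rows:
  newtons: 20
  steps: [0,0,0,0,0,0,30,0,0,0,0,0,0,45,0,0,0,0,0,0,45,0,0,0,0,0,0,45]

```text
clock: 23.9
ee_pos: [529.3, -212.2, 100.3]
eef_rot: [[0.324, -0.946, -0.0], [-0.946, -0.324, -0.002], [0.002, 0.001, -1.0]]
wrist_force: [0.4, 0.2, -0.5]
gripper_width: 41.1
```

```bash
python3 -c "
from h import *
go(528.2,-211.5,180,-70)
d=shot('scene','s14')
a=cv2.imread('pics/s14.png')[190:280,135:195]
cv2.imwrite('pics/p17.png',cv2.resize(a,None,fx=6.5,fy=6.5,interpolation=cv2.INTER_CUBIC))"
```

```text
clk 23.9 pos [ 529.28 -212.15  100.27] yaw -71.07 w 41.1 F [ 0.38  0.22 -0.49] M [-0.027  0.12   0.01 ] q [-4.5, 29.7, 30.4, 107.5, -19.6, 48.0, -35.2]
rot [ 0.06 -0.09 -1.07] shift [ -0.84   0.9  -79.73] 79.7
```

View pics/p17.png

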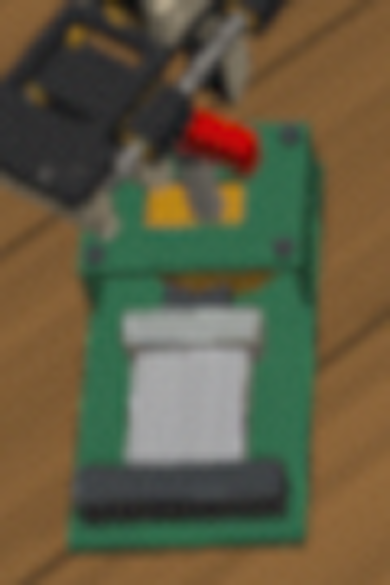

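The red handle is free between the open fingers, and the jaw at (193,330) presses against the plate with no visible gap. I'll retreat straight up.

Request:
send_rows:
  steps: [0,0,0,0,0,-4,50,0,0,0,0,0,-8,50,0,0,0,0,0,-15,50,0,0,0,0,0,-20,50,0,0,0,0,0,-20,50]

```text
clock: 24.45
ee_pos: [527.5, -211.6, 169.7]
eef_rot: [[0.324, -0.946, -0.005], [-0.946, -0.324, -0.001], [-0.001, 0.005, -1.0]]
wrist_force: [-0.2, 0.3, -0.7]
gripper_width: 50.0
```

Request:
send_rows:
  steps: [0,0,0,0,-20,-20,50,0,0,0,0,-35,-10,50,0,0,0,0,-40,0,50,0,0,0,0,-40,0,50,0,0,0,0,-40,0,50,0,0,0,0,-20,0,50,0,0,0,0,0,0,50]

```text
clock: 25.15
ee_pos: [721.6, -149.2, 217.5]
eef_rot: [[0.32, -0.947, 0.012], [-0.947, -0.32, -0.004], [0.007, -0.01, -1.0]]
wrist_force: [-0.8, 0.6, 0.3]
gripper_width: 50.1
```

```bash
python3 -c "
from h import *
go(528.2,-211.5,180,-70)
d=shot('scene','s15');shot('top','t15')
a=cv2.imread('pics/s15.png')[195:280,135:195];b=cv2.imread('pics/t15.png')[180:265,300:370]
cv2.imwrite('pics/p18.png',np.hstack([cv2.resize(x,None,fx=6,fy=6,interpolation=cv2.INTER_CUBIC) for x in(a,b)]))
for f in('s15','t15','scene0'):
  S=Cam(f)
  o=np.array([523.3+.13,-213.2-1.4]);ex=np.array([.769,-.639]);ey=np.array([.639,.769])
  off=np.array([300,180]) if f[0]=='t' else np.array([135,195])
  for nm,x,y,z in(('edge-',63.6,-25,28),('edge+',63.6,25,28),('far-',123.6,-25,28),('stopface?',123.6,0,28),('base far',150,-52,12),('base far+',150,52,12),('case',-38,-50,50),('case',38,50,50),('key top',0,5.7,125)):
    p=o+ex*x+ey*y; print(f,nm,((S.proj([*p,z])-off+.5)*6-.5).round(0))
"
```

```text
clk 25.15 pos [ 721.6  -149.21  217.51] yaw -71.35 w 50.1 F [-0.84  0.58  0.27] M [-0.041  0.167  0.039] q [-9.0, 38.2, 30.6, 76.5, -19.5, 69.9, -48.7]
rot [-0.56 -0.43 -1.34] shift [ -3.12 203.52  35.5 ] 206.6
s15 edge- [124. 293.]
s15 edge+ [228. 290.]
s15 far- [114. 406.]
s15 stopface? [167. 404.]
s15 base far [ 58. 474.]
s15 base far+ [279. 466.]
s15 case [83. 93.]
s15 case [276. 220.]
s15 key top [166.  73.]
t15 edge- [276. 238.]
t15 edge+ [208. 185.]
t15 far- [338. 160.]
t15 stopface? [304. 133.]
t15 base far [395. 159.]
t15 base far+ [255.  49.]
t15 case [211. 398.]
t15 case [154. 186.]
t15 key top [197. 269.]
scene0 edge- [124. 293.]
scene0 edge+ [228. 290.]
scene0 far- [114. 406.]
scene0 stopface? [167. 404.]
scene0 base far [ 58. 474.]
scene0 base far+ [279. 466.]
scene0 case [83. 93.]
scene0 case [276. 220.]
scene0 key top [166.  73.]
```

View pics/p18.png

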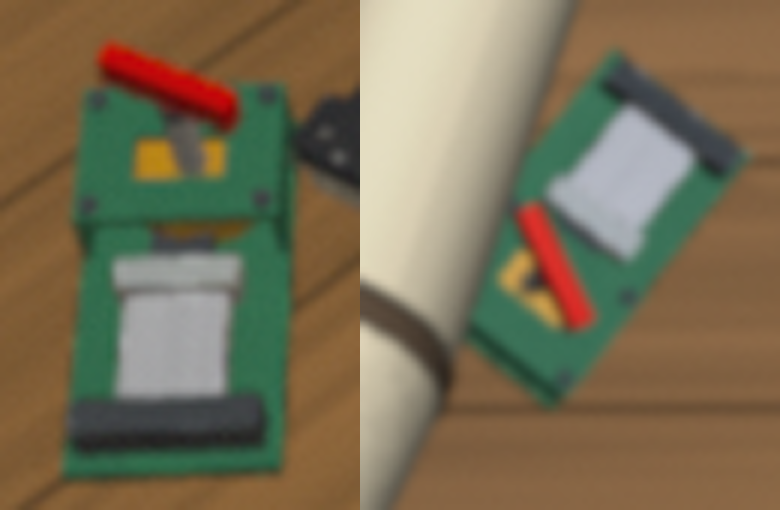

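The key stands released in the slot, with its handle from (100,55) to (235,115) in the scene crop. The plate sits between jaw and stop. I'll do one check of handle and plate angle.

Run:
```python
from h import *
res=[]
for f,near in(('s15',(163,209)),('t15',None)):
    C=Cam(f);b,g,r=[C.im[...,i].astype(float) for i in range(3)]
    w=np.clip(r-np.maximum(g,b)-70,0,None); yy,xx=np.mgrid[:384,:512]
    n=near or (300+195/6,180+265/6); w=np.where((abs(xx-n[0])<16)&(abs(yy-n[1])<16),w,0)
    cx=(w*xx).sum()/w.sum();cy=(w*yy).sum()/w.sum();M=np.cov(np.vstack([xx.ravel(),yy.ravel()]),aweights=w.ravel());e,v=np.linalg.eigh(M);d=v[:,1]
    L=np.sqrt(12*e[1])/2; p=np.array([cx,cy]);res+=[C,p]
    a=C.plane(*(p+d*L),115);c=C.plane(*(p-d*L),115);q=a-c;print(f,p.round(1),C.plane(*p,115).round(1),np.linalg.norm(q).round(1),(np.degrees(np.arctan2(q[1],q[0]))%180).round(1))
print(tri(*res))
# plate: bright grey mask
C=Cam('s15');hsv=cv2.cvtColor(C.im,cv2.COLOR_BGR2HSV);k=cv2.inRange(hsv,(0,0,130),(180,60,255));k[:240]=0;k[265:]=0;k[:,:150]=0;k[:,178:]=0
for y in range(244,262,2):
    row=hsv[y,145:185,1].astype(int);i=np.where(row<70)[0]+145
    if len(i): 
        l=C.plane(i.min()-.5,y,28);r=C.plane(i.max()+.5,y,28);print(y,i.min(),i.max(),l[:2].round(1),r[:2].round(1))
```

```text
s15 [162.5 207.7] [ 524.  -208.9  115. ] 70.4 23.4
t15 [332. 224.] [ 529.4 -210.9  115. ] 66.8 23.8
(array([ 528.37502884, -210.1574428 ,  121.54194206]), np.float64(0.9813494828142556))
244 154 175 [ 554.2 -279.4] [ 596.9 -231.8]
246 155 173 [ 561.5 -281. ] [ 598.3 -240. ]
248 155 173 [ 566.9 -284.7] [ 603.6 -243.9]
250 155 173 [ 572.2 -288.5] [ 608.8 -247.7]
252 154 173 [ 575.6 -294.3] [ 614.  -251.5]
254 154 172 [ 580.8 -298. ] [ 617.3 -257.5]
256 154 172 [ 586.1 -301.7] [ 622.4 -261.3]
258 154 172 [ 591.3 -305.3] [ 627.5 -265. ]
260 154 173 [ 596.5 -308.9] [ 634.5 -266.6]
```

Handle yaw is 23.6° in both views, which puts the cam at about 4.03 rad after allowing for hex play, so it is at the 4.0 stop. The plate sides average -39.6° against the fixture's -39.7°, so it is square. I'll let the arm settle and hand in.

Request:
send_rows:
  steps: [0,0,0,0,0,0,50,0,0,0,0,0,0,50,0,0,0,0,0,0,50]

```text
clock: 25.55
ee_pos: [715.5, -154.6, 219.2]
eef_rot: [[0.313, -0.95, 0.009], [-0.95, -0.313, -0.005], [0.008, -0.007, -1.0]]
wrist_force: [-0.3, 0.0, 0.4]
gripper_width: 49.5
```

Run:
```python
from h import *
go(721,-149,217,-70)
shot('scene','s16');a=Cam('scene0').im.astype(int);b=Cam('s16').im.astype(int)
for nm,(x0,y0,x1,y1) in dict(jar=(290,180,320,215),bottle=(345,75,378,132),driver=(275,105,295,135)).items(): print(nm,np.abs(a-b)[y0:y1,x0:x1].mean().round(2))
print(manip.close_job())
```

```text
clk 25.55 pos [ 715.52 -154.64  219.18] yaw -71.78 w 49.5 F [-0.3   0.01  0.36] M [-0.102  0.217 -0.051] q [-8.9, 37.7, 30.9, 77.1, -19.4, 69.9, -48.6]
rot [-0.38 -0.46 -1.78] shift [-3.67 -6.95  2.2 ] 8.2
jar 0.98
bottle 0.95
driver 1.12
the job is handed in; nothing more can be done
None
```

I handed the job in at about 25.6 s of the 72 s allowed, with the cam apparently at its end stop. One reading near the end may have broken the twist limit.

**What I did:** I took the red key from the rack and lowered it into the socket. It met the floor at the expected height with about 4 N of push. I then turned the cam about 187° clockwise with one regrasp, let go, and moved the arm clear.

**Last checks:**
- **Key:** it stands released in the socket.
- **Cam:** the handle angle seen by both cameras puts it at about 4.03 rad after allowing for play, which fits the 4.0 stop.
- **Plate:** it is against the jaw with no visible gap, and its sides are square to the clamp (-39.6° against -39.7°). I did not measure the gap at the stop itself.
- **Other things:** the jar, bottle and driver look unchanged in before and after pictures.

**What failed or disagreed:**
- **Twist limit:** the last small turn before I eased off read about 0.7 N m at the wrist, above the 0.5 N m given as roughly the 150 N contact limit. I backed off at once, but I can't rule out that the limit was passed.
- **First grasp:** the first closing missed the handle, because the fingertips ended about 20 to 25 mm higher than the tool description says. I lowered the gripper and tried again.
- **Handle angle:** in the pictures the handle stood about 4.5° from what the gripper angle implied. I put this down to play or slip in the grip.

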